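# Eject bonded rings and hang them on the drying carousel

## Task

The freshly bonded rings sit flush in the bores of the seating fixture: push each one out onto its rails with the ejector tool, from the near side, and hang every one on an empty hook of the drying carousel, one ring to a hook, down in the hook's dip. A ring only goes onto a hook at the gap in the clear shield, so turn the turret by its knob to bring an empty hook there first. Do not drop a ring or lay it on the mat, leave the rings that already hang on their hooks and the things lying about as they are, and lay the ejector tool back flat on the mat.

Things in the scene. Friction and masses are not known exactly. Their poses are not given: they have to be found in the camera images.
- fixture: Fixed aluminium fixture, origin under it on the mat. Its x axis is the push-out direction (roughly away from the robot). Upright block, 222 mm wide in y, x -40 (near face) to -16 mm (far face), top 90 mm up. 3 bores through it along x, at y = 70 (left), 0, -70 mm, axes 48 mm up: opening 52 mm in the near face, 5 mm deep; then 64 mm wide. A seated ring is flush with the far face.
- ring_0_center (a point): Centre of the ring seated in the left bore, if there is one. Ring: black-grey metal, on edge, 62 mm across, 18 mm thick along its own x axis (its axis, along the bore), hole 26 mm, so the wall is 18 mm; 90 g.
- ring_1_center (a point): Centre of the ring seated in the middle bore, if there is one; same as ring_0. Past the far face two rails per bore carry a pushed-out ring on edge, its centre 46 mm above the mat; it stays where the pad leaves it.
- ring_2_center (a point): Centre of the ring seated in the right bore, if there is one; same as ring_0. The rails end at a low bar across the fixture, x = 43 to 51 mm in the fixture frame, top 34 mm above the mat.
- ejector_handle (a point): Loose ejector tool, 150 g, lying level on its foot. This is the middle of its black handle plate: 45 mm long (x), 18 thick (y), 72 tall (z); foot 44 wide, 6 thick. Along +x a 14 mm shaft, its axis 14 mm below this point, and a round pad 44 mm across, 8 thick. Handle front 22.5 mm ahead of this point, pad front 78.5 mm. The handle stops at the block's near face; the ring then stands 32 mm clear of the far face.
- ejector_pad (a point): Centre of the ejector pad's front face, on the shaft axis; 22 mm above the mat when the tool lies flat. Its x axis points out of the pad.
- gap (a point): Carousel, fixed: round grey base, clear 12-sided shield 112 mm from its axis, 115 mm high, with one gap 110 mm wide. This point, 75 mm up, is where a ring's centre hangs when its hook points through the middle of the gap; its -x axis points out of the gap, the carousel axis is 78 mm along its +x. Hook tips end 100 mm from the axis: a ring (18 mm) clears a tip only in the gap.
- knob (a point): On the turret axis, 134 mm above the mat, half-way up the black hexagonal knob that turns the turret: 44 mm across flats, 32 mm tall. Its x axis turns with the turret; the hooks and the corners of the hexagon lie at 0, 60, 120.. degrees from it, the flats face 30, 90, 150.. degrees. 0.08 N m of friction: the turret stays where it is left.
- turret (a joint): Turn of the turret since the start, rad, counter-clockwise from above positive; no stop within 10 rad.
- case: Bystander: small dark grey lens case, 53 x 65 x 25 mm; origin under its middle.
- block: Bystander: ground steel setting block, 25 x 40 x 18 mm; origin under its middle.
- seat_0 (a point): Where the centre of a ring on hook 0 hangs: 78 mm from the turret axis, 75 mm above the mat. Hooks are 60 degrees apart, numbered counter-clockwise from above. Each is an 8 mm bar straight out from the hub with a dip 66 to 90 mm from the axis (bar top 88 mm up); the bar before and the tip after it are 5 mm higher (93 mm), the tip ends at 100 mm.
- hung_0_center (a point): Centre of the ring that hangs on hook 0 from the start, if there is one; same ring as ring_0, its x axis along the hook.
- seat_1 (a point): Where the centre of a ring on hook 1 hangs: 78 mm from the turret axis, 75 mm above the mat. Hooks are 60 degrees apart, numbered counter-clockwise from above.
- hung_1_center (a point): Centre of the ring that hangs on hook 1 from the start, if there is one; same ring as ring_0, its x axis along the hook.
- seat_2 (a point): Where the centre of a ring on hook 2 hangs: 78 mm from the turret axis, 75 mm above the mat. Hooks are 60 degrees apart, numbered counter-clockwise from above.
- hung_2_center (a point): Centre of the ring that hangs on hook 2 from the start, if there is one; same ring as ring_0, its x axis along the hook.
- seat_3 (a point): Where the centre of a ring on hook 3 hangs: 78 mm from the turret axis, 75 mm above the mat. Hooks are 60 degrees apart, numbered counter-clockwise from above.
- hung_3_center (a point): Centre of the ring that hangs on hook 3 from the start, if there is one; same ring as ring_0, its x axis along the hook.
- seat_4 (a point): Where the centre of a ring on hook 4 hangs: 78 mm from the turret axis, 75 mm above the mat. Hooks are 60 degrees apart, numbered counter-clockwise from above.
- hung_4_center (a point): Centre of the ring that hangs on hook 4 from the start, if there is one; same ring as ring_0, its x axis along the hook.
- seat_5 (a point): Where the centre of a ring on hook 5 hangs: 78 mm from the turret axis, 75 mm above the mat. Hooks are 60 degrees apart, numbered counter-clockwise from above.
- hung_5_center (a point): Centre of the ring that hangs on hook 5 from the start, if there is one; same ring as ring_0, its x axis along the hook.

How it is judged:
By the outcome, as a careful person would: the job done as asked, in the order asked, and still so for the second after the job is handed in, with the robot touching nothing.
Of ring_0, ring_1, ring_2 only 2 to 3 are there at a start; the rules pass over those that are not, and their reading is None.
Of hung_1, hung_2, hung_3, hung_4, hung_5 only 1 to 2 are there at a start; the rules pass over those that are not, and their reading is None.
At some moment in a run one of ejector may be knocked a few centimetres aside while the robot is not near it.
It also fails if it takes over 210 s, if anything falls off the work surface, if the arm or the gripper's body presses on something with over 40 N, if the wrist force passes 120 N, or if a joint passes its speed limit or range.

## Robot

A 7-joint arm with a two-finger parallel gripper is mounted at the origin on a cart in front of the work surface, level with it; the furniture and walls round the work are solid. World frame = base frame: x ahead of the robot, y to its left, z up, the work surface at z = 0. Lengths are in mm, angles in rad, forces in N, time in s.
With the tool pointing down it reaches from about 400 to 850 mm from the base axis. Payload 6.9 kg.
Tool frame: the origin (TCP) lies on the centre line of the jaws, within the pads' length; the fingertips stand 11 mm ahead of it and the grasp point (between the pads) lies 8 mm behind it; z points along the fingers, y is the direction in which the jaws open and shut (so a half turn about z gives the same grasp; the last joint's range is limited). The gripper opens to 85 mm and grips with 20 to 120 N. Pads are 22 mm wide; open, the fingers measure 114 mm over their backs; the gripper's body (76 mm by 85 mm) begins 54 mm behind the grasp point. The pads swing forward as they close: fully open they stand 13 mm farther back than shut.
Start: joints at [1.389, 0.507, -0.238, 1.5, 0.126, 1.149, -0.155], TCP at [177.373, -599.292, 242.275] pointing down, gripper open.
Joint ranges: [-3.08, 3.08], [-0.24, 2.05], [-1.43, 1.35], [0, 2.5], [-1.52, 4.66], [0.17, 1.96], [-2.89, 2.89]. Speed limits (rad/s): [2.39, 2.39, 3.14, 3.14, 3.14, 3.14, 3.14].

## Interface

Orientations are given as a unit quaternion [w, x, y, z].
In Python, from rig import env gives the robot as it stands.
- The arm moves only by the tool servo_tool, never from a script. Its argument "steps" is a list that holds one entry, the list of rows, each a list of 7 numbers: the shift along the tool's x, y, z in cm, then the turn, a rotation vector about the tool's x, y, z in degrees, then the closure in counts, from 0 (fully open) to 255 (shut). In form: [[[tx, ty, tz, ax, ay, az, fingers], ...]]. A call has exactly 5 rows; each row shifts and turns the commanded pose from where the row before left it, along the tool's axes as they then stand; what a row does not reach is not made up. A row lasts 1/10 s, in which the tool goes at most 50 mm and 8.59 degrees, less where a joint would pass 70% of its speed; a pose out of reach is approached as far as the arm can. A call with a gripper value outside its range is refused whole. The fingers move at their own pace and stop on an object; "grip_force" is the grip in N (left out, the last holds). Time passes only in rows, so rows that do not move let the fingers close, or fill a call up. It gives the time, the measured TCP pose, the force and the opening at its end, in the units of the state.
- env.read_state(): the state, without advancing time (a new reading comes with each control period).
- env.camera(name): name is "side" or "top" or "wrist"; returns a dict with "pixels" (480x640x3 uint8, blue, green, red), "fx", "fy", "cx", "cy" (pixels), "R" (3x3) and "t" (3): a world point X has camera coordinates R X + t; the wrist camera has in their place "mount" (4x4, takes a point from camera to tool coordinates, whose origin is the TCP and whose axes are the flange's). Camera axes: x right, y down, z forward; pixel columns grow to the right and rows downward; lengths in mm; the calibration is good to about 2 mm. The wrist camera is an equidistant fisheye: a pixel r from the principal point sees the ray r / f radians off the axis. A picture is of the moment at which its call begins: read the wrist's pose just before it. There is no depth.
- env.close_job(): hands the job in, once; it reports no verdict.
Trained networks look in a picture, given as the dict that the camera call returned (one of the last four; its "shot" number tells which), for a name from the list of things; names that differ only in an ending like _2 or _b are one class to them, and where a whole thing is asked for, a point or a joint stands for the part that bears it (a point fixed in the world has none). Each returns a list of dicts, best first, with "score" (0 to 1); they miss things now and then, are a little off and sometimes report something else, mostly with a low value. They report only what shows in the picture. A call takes as long as a camera call.
- env.search_frame(picture, target): "location" ([column, row] in pixels, amid what is visible of it).
The state is a dict: "t": time; "joints": joint angles; "joint_vel": joint speeds; "tau": joint torques, N m; "ee_pos": TCP position; "orientation": TCP orientation; "ft_force": force on the tool from outside, world axes, zero at the start; "torque": the same for the moment, N m; "width": opening from 0.0 (shut) to 1.0 (fully open).
Only numpy, scipy, OpenCV 4.12 (cv2) and the standard library are available. Lean on these libraries where they do the work, as an engineer would, in place of code of your own. Each camera call takes 0.05 s, during which the arm holds its last target.

## Working session

There is one attempt and no reset: what is moved stays moved. The work goes in short steps, Python scripts to look and compute and a tool call to move; the robot and the scene stay as the last step left them, time stands still between calls to the robot, and variables do not carry over. Pictures are saved under pics/ and viewed, and the job is handed in when it is done.

Besides the shell and the picture viewer there is one more tool, called after ">>>" by a JSON object that holds its "method" and its "body", one argument or row to a line. servo_tool: Moves the arm, as the interface text tells. Its arguments: {"type":"object","properties":{"steps":{"type":"array"},"grip_force":{"type":"number"}},"required":["steps"]}

```bash
ls -la; mkdir -p pics; cat > h.py <<'E'
import numpy as np, cv2
from scipy.spatial.transform import Rotation as Rt
from rig import env
def Rq(q): return Rt.from_quat([q[1],q[2],q[3],q[0]]).as_matrix()
def shot(name,fn=None):
    s=env.read_state(); p=env.camera(name)
    if fn: cv2.imwrite('pics/'+fn,p['pixels'])
    p['state']=s; return p
E
python3 - <<'E'
from h import *
s=env.read_state(); print(s)
for n in('side','top','wrist'):
    p=shot(n,f'{n}0.png'); print(n,{k:v for k,v in p.items() if k not in('pixels','state')})
E
```

```text
total 12
drwxr-xr-x  3 agent agent 4096 Dec  7 06:57 .
drwxr-xr-x 23 root  root  4096 Dec  7 06:56 ..
drwxr-xr-x  2 agent agent 4096 Dec  7 06:57 pics
{'t': 0.0, 'joints': array([ 1.38850001,  0.50831117, -0.23754375,  1.50114652,  0.1257291 ,
        1.14890749, -0.15480226]), 'joint_vel': array([ 4.28119374e-04, -3.16151037e-04,  6.84376458e-05, -9.22808836e-05,
       -4.21174433e-04,  9.44086486e-05, -1.23604328e-03]), 'tau': array([ 3.61689872e-04, -6.20586777e+01, -2.18632154e+00, -2.49649143e+01,
        1.27797795e-02,  1.21782269e-02,  8.75415571e-05]), 'ee_pos': array([ 177.18639552, -598.8452483 ,  241.44216619]), 'orientation': array([-8.75561840e-04,  9.89660887e-01,  1.43424332e-01, -1.55232728e-04]), 'ft_force': array([ 0.15003166, -0.75944649,  0.29389999]), 'torque': array([-0.00170909, -0.01694685,  0.05093738]), 'width': 0.9997933819326636}
side {'fx': 451.56371151717354, 'fy': 451.56371151717354, 'cx': 316.3426783078082, 'cy': 238.4526931659551, 'R': array([[ 0.79999953, -0.59999831, -0.00166593],
       [-0.26411582, -0.34965942, -0.8988777 ],
       [ 0.53874259
[... 201 characters left out ...]
41177, 'R': array([[ 0.01990008, -0.99969694, -0.01449201],
       [-0.99660484, -0.0186761 , -0.08018731],
       [ 0.07989236,  0.01603854, -0.99667446]]), 't': array([ 189.12840707,  541.58036542, 1141.73133717]), 'shot': 2}
wrist {'fx': 371.64829954431775, 'fy': 371.64829954431775, 'cx': 325.15867795891796, 'cy': 234.52828948278423, 'mount': array([[-2.31899013e-04, -9.54098215e-01, -2.99493809e-01,
         7.64872232e+01],
       [ 9.99999951e-01, -1.58764868e-04, -2.68525498e-04,
         9.00124101e-01],
       [ 2.08650604e-04, -2.99493857e-01,  9.54098206e-01,
        -1.31653453e+02],
       [ 0.00000000e+00,  0.00000000e+00,  0.00000000e+00,
         1.00000000e+00]]), 'shot': 3}
```

View pics/side0.png

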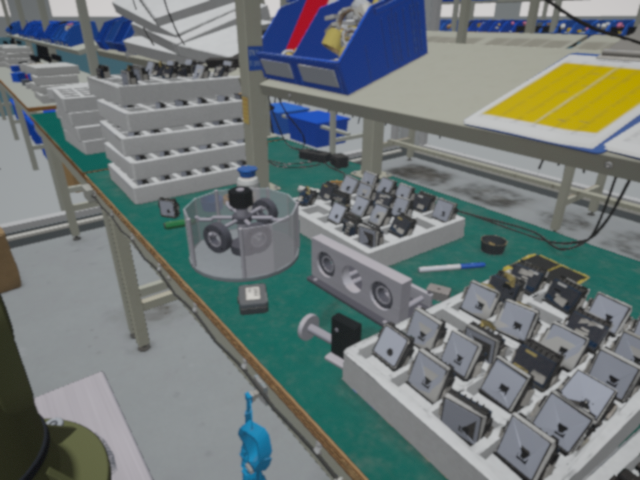

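View pics/top0.png

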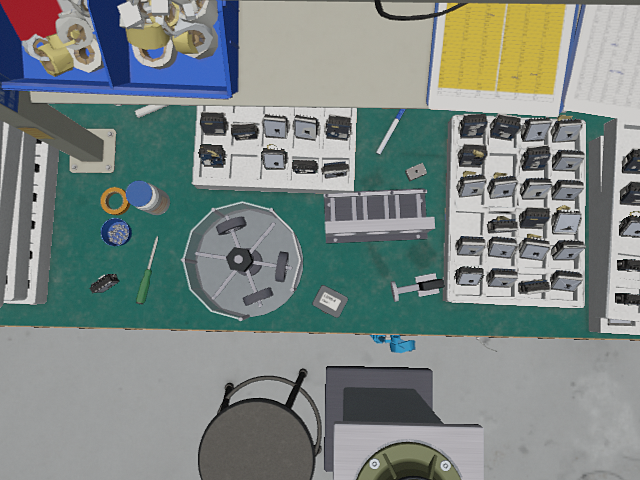

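View pics/wrist0.png

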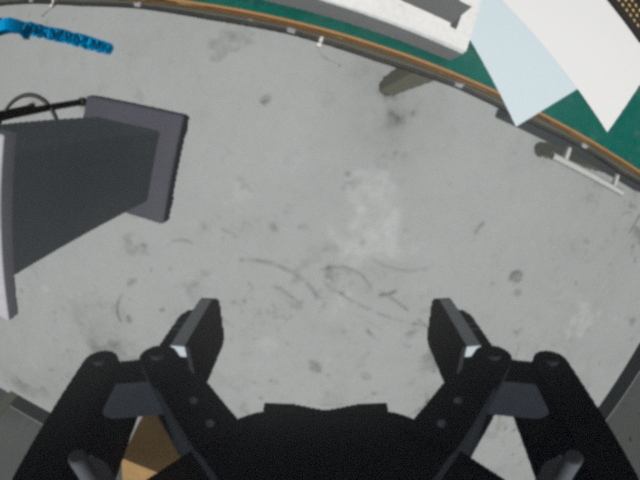

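```bash
python3 - <<'E'
from h import *
a=cv2.imread('pics/top0.png'); 
cv2.imwrite('pics/topz.png',np.hstack([cv2.resize(a[195:330,170:310],(560,540),interpolation=3)]))
b=cv2.imread('pics/side0.png')
cv2.imwrite('pics/sidez.png',cv2.resize(b[170:370,180:450],(800,593),interpolation=3))
t=shot('top'); s=shot('side')
for n in ['fixture','ring_0_center','ejector_handle','ejector_pad','knob','hung_0_center','seat_0','gap','case','block','turret']:
  for nm,p in(('top',t),('side',s)):
    try: print(n,nm,[(np.round(d['location'],1).tolist(),round(d['score'],2)) for d in env.search_frame(p,n)])
    except Exception as e: print(n,nm,e)
E
```

```text
fixture top [([375.3, 214.4], 0.58)]
fixture side [([365.4, 281.6], 0.55)]
ring_0_center top []
ring_0_center side [([329.3, 261.9], 0.52), ([336.3, 331.6], 0.32)]
ejector_handle top [([424.7, 286.0], 0.78), ([330.2, 302.2], 0.45)]
ejector_handle side [([335.1, 331.4], 0.79)]
ejector_pad top [([423.0, 286.3], 0.76)]
ejector_pad side [([337.8, 331.3], 0.77)]
knob top [([237.5, 261.5], 0.9)]
knob side [([242.0, 210.3], 0.89), ([337.9, 331.1], 0.54)]
hung_0_center top [([258.6, 296.8], 0.78)]
hung_0_center side []
seat_0 top [([238.9, 257.4], 0.92)]
seat_0 side [([240.6, 212.2], 0.91)]
gap top [([243.8, 272.8], 0.66)]
gap side [([237.8, 209.2], 0.73), ([248.2, 240.9], 0.67), ([253.8, 298.3], 0.3)]
case top [([331.8, 302.4], 0.85)]
case side [([255.4, 300.8], 0.83), ([248.5, 240.9], 0.58)]
block top [([417.3, 173.6], 0.61)]
block side [([437.6, 290.3], 0.83)]
turret top [([240.4, 259.2], 0.85)]
turret side [([238.9, 212.7], 0.68), ([438.7, 292.3], 0.67)]
```

View pics/topz.png

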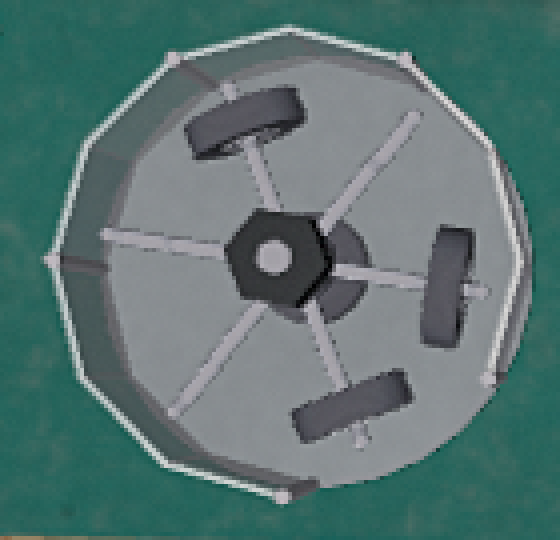

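View pics/sidez.png

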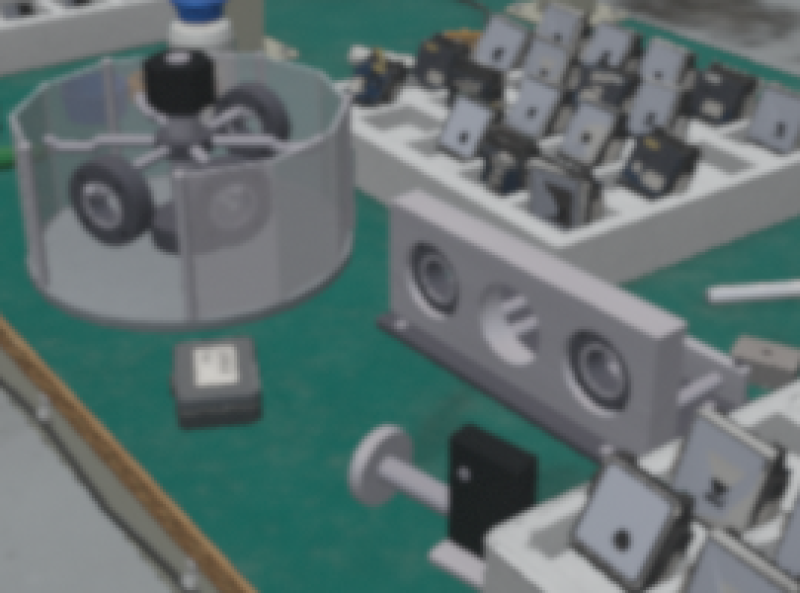

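```bash
cat >> h.py <<'E'
CAM={'side':dict(f=451.56371,cx=316.34268,cy=238.45269,R=np.array([[ 0.79999953, -0.59999831, -0.00166593],[-0.26411582, -0.34965942, -0.8988777 ],[ 0.53874259,  0.71954174, -0.43819642]]),t=np.array([-340.07298399,  287.74182266,  468.46340449])),
'top':dict(f=540.592972,cx=318.275817,cy=240.389687,R=np.array([[ 0.01990008, -0.99969694, -0.01449201],[-0.99660484, -0.0186761 , -0.08018731],[ 0.07989236,  0.01603854, -0.99667446]]),t=np.array([ 189.12840707,  541.58036542, 1141.73133717]))}
def ray(c,px):
    c=CAM[c]; d=np.array([(px[0]-c['cx'])/c['f'],(px[1]-c['cy'])/c['f'],1]); return -c['R'].T@c['t'], c['R'].T@d
def bp(c,px,z):
    o,d=ray(c,px); return o+d*(z-o[2])/d[2]
def proj(c,X):
    c=CAM[c]; v=np.asarray(X)@c['R'].T+c['t']; return v[...,:2]/v[...,2:]*c['f']+[c['cx'],c['cy']]
def tri(rays):
    A=np.zeros((3,3));b=np.zeros(3)
    for o,d in rays:
        d=d/np.linalg.norm(d);P=np.eye(3)-np.outer(d,d);A+=P;b+=P@o
    X=np.linalg.solve(A,b); return X,[np.linalg.norm(np.cross(X-o,d/np.linalg.norm(d))) for o,d in rays]
def wray(p,px,state=None):
    s=state or p['state'];f=p['fx'];u=np.array([px[0]-p['cx'],px[1]-p['cy']]);r=np.linalg.norm(u);th=r/f
    d=np.r_[u/max(r,1e-9)*np.sin(th),np.cos(th)];M=p['mount'];R=Rq(s['orientation'])
    return R@M[:3,3]+s['ee_pos'],R@(M[:3,:3]@d)
def wproj(p,X):
    s=p['state'];M=p['mount'];v=M[:3,:3].T@(Rq(s['orientation']).T@(np.asarray(X)-s['ee_pos'])-M[:3,3])
    th=np.arctan2(np.hypot(v[0],v[1]),v[2]);return np.array([p['cx'],p['cy']])+p['fx']*th*v[:2]/np.hypot(v[0],v[1])
E
python3 - <<'E'
from h import *
cr=lambda x,y:(170+x/4,195+y/4)
np.set_printoptions(precision=1,suppress=True)
K=bp('top',cr(273,257),150);print('knob',K)
a=bp('top',cr(282,495),115);b=bp('top',cr(490,378),115);print('posts',a,b,np.linalg.norm(a-b))
for p in [(173,60),(405,60),(490,150),(50,260),(85,378),(168,463),(290,28),(525,265),(85,150)]:
  q=bp('top',cr(*p),115); print('post',q,np.linalg.norm((q-K)[:2]))
m=(a+b)/2-K;print('gapdir deg',np.degrees(np.arctan2(m[1],m[0])),np.hypot(m[0],m[1]))
for t in [(488,292),(362,440),(172,412),(105,234),(228,90),(415,115)]:
  q=bp('top',cr(*t),91)-K;print('tip',np.hypot(q[0],q[1]),np.degrees(np.arctan2(q[1],q[0])))
# hung ring side
o=[ray('side',(180+180*270/800,170+57/593*200)),ray('top',cr(273,257))];print(tri(o))
# tool
for n,px,z in [('pad',(395,291),22),('handle end',(442,284),72)]: print(n,bp('top',px,z))
a=cv2.imread('pics/top0.png'); cv2.imwrite('pics/tz2.png',cv2.resize(a[180:315,315:455],(560,540),interpolation=3))
E
```

```text
knob [488.5 350.3 150. ]
posts [373.1 347.9 115. ] [432.4 247.  115. ] 117.03529834366192
post [587.5 409.2 115. ] 115.18655709226547
post [589.5 293.1 115. ] 116.07925562194369
post [545.2 249.6 115. ] 115.53620393633749
post [486.4 466.9 115. ] 116.6380678662609
post [428.4 447.2 115. ] 114.04434200372329
post [387.6 404.6 115. ] 114.61576232773079
post [604.6 351.1 115. ] 116.13240361405666
post [488.4 230.9 115. ] 119.32829583322255
post [541.5 451.6 115. ] 114.33744406487385
gapdir deg -148.3380348131933 100.72360100946473
tip 100.65681260671303 -97.47825247968221
tip 96.56540514054544 -156.73848661815458
tip 96.25579455265185 142.783425496299
tip 96.35434140189565 82.52774173895708
tip 94.15415424238019 22.072651973504406
tip 97.26177066267597 -38.4442591405301
(array([491.1, 348.6, 151.4]), [np.float64(2.9994355153718644), np.float64(2.9994355153718004)])
pad [432.5  33.5  22. ]
handle end [449.2 -55.9  72. ]
```

View pics/tz2.png

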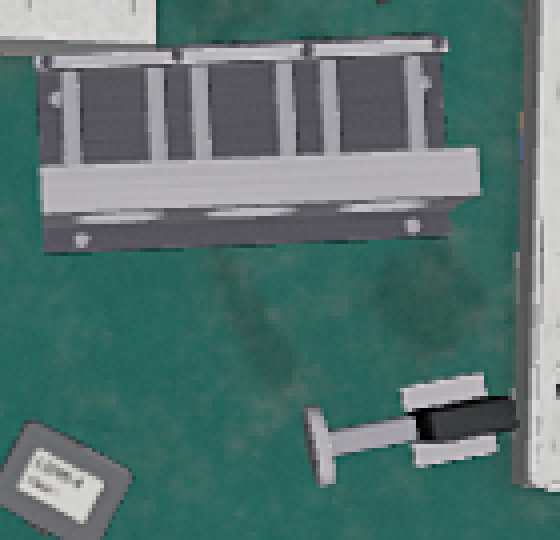

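```bash
python3 - <<'E'
from h import *
np.set_printoptions(precision=1,suppress=True)
c2=lambda x,y:(315+x/4,180+y/4)
P=[bp('top',c2(*p),90) for p in [(40,168),(478,149),(480,192),(42,212)]]
for p in P:print(p)
print(np.linalg.norm(P[1]-P[0]),np.linalg.norm(P[2]-P[3]),np.linalg.norm(P[0]-P[3]))
m=sum(P)/4; u=(P[0]-P[1])+(P[3]-P[2]);u/=np.linalg.norm(u);x=np.array([u[1],-u[0],0])
print('mid',m,'yaw',np.degrees(np.arctan2(x[1],x[0])),'origin',m+28*x)
# side corners
b=cv2.imread('pics/side0.png')
cv2.imwrite('pics/sz2.png',cv2.resize(b[225:365,290:450],(800,700),interpolation=3)[:600])
# tool
for n,p,z in [('padtop',(318,410),44),('pad front c',(312,445),22),('hfront top',(418,425),72),('hback top',(516,412),72),('htop corner',(516,400),72),('foot',(403,405),6),('foot',(412,466),6),('foot',(496,440),6),('foot',(484,376),6)]: print(n,bp('top',c2(*p),z))
E
```

```text
[570.3 185.5  90. ]
[584.  -36.7  90. ]
[562.1 -37.7  90. ]
[547.8 184.1  90. ]
222.61515547655424 222.27895967766298 22.51475992633208
mid [566.1  73.8  90. ] yaw 3.6160519954009414 origin [594.   75.6  90. ]
padtop [450.5  37.5  44. ]
pad front c [431.9  37.8  22. ]
hfront top [443.7 -10.   72. ]
hback top [451.4 -60.   72. ]
htop corner [457.5 -59.9  72. ]
foot [454.3 -13.2   6. ]
foot [421.5 -18.2   6. ]
foot [436.4 -63.5   6. ]
foot [470.9 -56.9   6. ]
```

View pics/sz2.png

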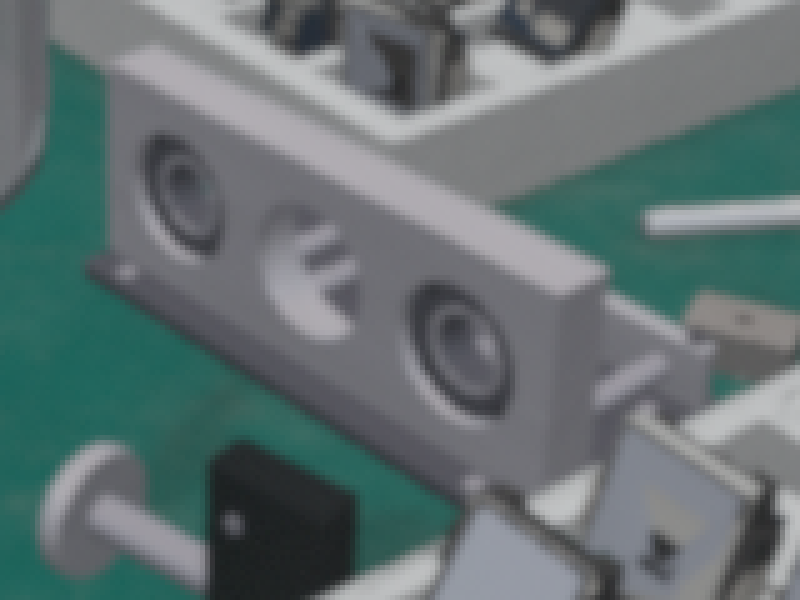

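```bash
python3 - <<'E'
from h import *
np.set_printoptions(precision=1,suppress=True)
c2=lambda x,y:(315+x/4,180+y/4)
s2=lambda x,y:(290+x/5,225+y/5)
for a,b in [((40,168),(155,45)),((478,149),(607,265)),((480,192),(554,295)),((42,212),(108,65))]:
  print(tri([ray('top',c2(*a)),ray('side',s2(*b))]), bp('side',s2(*b),90))
# bore centers near face from side
o=np.array([594,75.6,0]);th=np.radians(3.6);x=np.array([np.cos(th),np.sin(th),0]);y=np.array([-x[1],x[0],0])
for k in(70,0,-70): 
  q=proj('side',o+x*-40+y*k+[0,0,48]);print((q-[290,225])*5)
print(tri([ray('top',c2(312,445)),ray('side',s2(85,510))]))
E
```

```text
(array([572.1, 184.3,  89.6]), [np.float64(2.1351391457762876), np.float64(2.1351391457763245)]) [573.6 182.8  90. ]
(array([584.6, -36.9,  92.8]), [np.float64(1.1730053865502266), np.float64(1.1730053865502088)]) [589.4 -34.4  90. ]
(array([562. , -37.5,  90.6]), [np.float64(0.10231621195264994), np.float64(0.10231621195279633)]) [562.6 -36.9  90. ]
(array([549.3, 183.2,  88.2]), [np.float64(1.6512284559928017), np.float64(1.6512284559929988)]) [548.7 179.5  90. ]
[168.6 199.1]
[299.3 272.8]
[446.6 355.9]
(array([432.9,  37.1,  21.5]), [np.float64(1.1696791627925804), np.float64(1.169679162792634)])
```

```bash
cat >> h.py <<'E'
def down(yaw): # tool x yaw deg, z down
    c,s=np.cos(np.radians(yaw)),np.sin(np.radians(yaw)); return np.array([[c,s,0],[s,-c,0],[0,0,-1]])
def plan(pos,yaw,n=None,hold=0,f=0,R1=None,start=None):
    s=env.read_state();p0=s['ee_pos'];R0=Rq(s['orientation'])
    R1=down(yaw) if R1 is None else R1
    w=Rt.from_matrix(R0.T@R1).as_rotvec();d=np.asarray(pos,float)-p0
    need=max(np.linalg.norm(d)/45,np.degrees(np.linalg.norm(w))/8)
    n=n or max(1,int(np.ceil(need)))
    print('from',p0.round(1),'yaw',np.degrees(np.arctan2(R0[1,0],R0[0,0])).round(1),'dist',np.linalg.norm(d).round(1),'rot',np.degrees(np.linalg.norm(w)).round(1),'rows',n,'need',round(need,2),'t',round(s['t'],2),'w',round(s['width'],3))
    rows=[];Rp=R0;pp=p0
    for i in range(1,n+1):
        Ri=R0@Rt.from_rotvec(w*i/n).as_matrix();pi=p0+d*i/n
        t=Rp.T@(pi-pp)/10;a=np.degrees(Rt.from_matrix(Rp.T@Ri).as_rotvec())
        rows.append([round(float(v),2)+0.0 for v in t]+[round(float(v),2)+0.0 for v in a]+[f]);Rp,pp=Ri,pi
    rows+= [[0,0,0,0,0,0,f]]*hold
    while len(rows)%5: rows.append([0,0,0,0,0,0,f])
    for i in range(0,len(rows),5): print(str([rows[i:i+5]]).replace(' ',''))
E
python3 - <<'E'
from h import *
plan([400,-60,330],95)
E
```

```text
from [ 177.4 -599.3  242.3] yaw 16.5 dist 590.0 rot 78.5 rows 14 need 13.11 t 1.35 w 1.001
[[[2.62,-3.24,-0.63,0.0,0.0,-5.61,0],[2.92,-2.97,-0.63,0.0,0.0,-5.61,0],[3.2,-2.67,-0.63,0.0,0.0,-5.61,0],[3.44,-2.35,-0.63,0.0,0.0,-5.61,0],[3.66,-2.0,-0.63,0.0,0.0,-5.61,0]]]
[[[3.83,-1.63,-0.63,0.0,0.0,-5.61,0],[3.98,-1.25,-0.63,0.0,0.0,-5.61,0],[4.08,-0.85,-0.63,0.0,0.0,-5.61,0],[4.14,-0.45,-0.63,0.0,0.0,-5.61,0],[4.17,-0.04,-0.63,0.0,0.0,-5.61,0]]]
[[[4.15,0.36,-0.63,0.0,0.0,-5.61,0],[4.1,0.77,-0.63,0.0,0.0,-5.61,0],[4.0,1.16,-0.63,0.0,0.0,-5.61,0],[3.87,1.55,-0.63,0.0,0.0,-5.61,0],[0,0,0,0,0,0,0]]]
```

>>> {"method": "servo_tool", "body": {
  "steps": [
    [[2.62,-3.24,-0.63,0,0,-5.6,0],[2.92,-2.97,-0.63,0,0,-5.6,0],[3.2,-2.67,-0.63,0,0,-5.6,0],[3.44,-2.35,-0.63,0,0,-5.6,0],[3.66,-2.0,-0.63,0,0,-5.6,0]]
  ]
}}

```text
t: 1.85
ee_pos: [257.3, -405.1, 274.2]
orientation: [0.0, 0.925, 0.38, -0.0]
ft_force: [0.3, -0.3, -0.1]
width: 0.998
```

>>> {"method": "servo_tool", "body": {
  "steps": [
    [[3.83,-1.63,-0.63,0,0,-5.6,0],[3.98,-1.25,-0.63,0,0,-5.6,0],[4.08,-0.85,-0.63,0,0,-5.6,0],[4.14,-0.45,-0.63,0,0,-5.6,0],[4.17,-0.04,-0.63,0,0,-5.6,0]]
  ]
}}

```text
t: 2.35
ee_pos: [337.0, -212.6, 305.8]
orientation: [0.001, 0.805, 0.593, -0.0]
ft_force: [1.2, -0.0, 0.7]
width: 0.998
```

>>> {"method": "servo_tool", "body": {
  "steps": [
    [[4.15,0.36,-0.63,0,0,-5.6,0],[4.1,0.77,-0.63,0,0,-5.6,0],[4.0,1.16,-0.63,0,0,-5.6,0],[3.87,1.55,-0.63,0,0,-5.6,0],[0,0,0,0,0,0,0]]
  ]
}}

```text
t: 2.85
ee_pos: [402.4, -54.8, 331.9]
orientation: [0.001, 0.672, 0.74, 0.002]
ft_force: [-0.7, -1.1, 0.1]
width: 1.0
```

```bash
python3 - <<'E'
from h import *
p=shot('wrist','w1.png'); s=p['state'];print(s['t'],s['ee_pos'],s['orientation'],s['joints'].round(2))
for n in ['ejector_handle','ejector_pad','ring_0_center','knob']:
  print(n,[(np.round(d['location'],1).tolist(),round(d['score'],2)) for d in env.search_frame(p,n)])
E
```

```text
2.85 [402.37990248 -54.78667473 331.9318322 ] [0.00101308 0.67215003 0.74041224 0.00173902] [ 0.82  0.12 -0.84  1.85  0.1   1.2   0.05]
ejector_handle [([362.9, 164.4], 0.9), ([473.2, 39.4], 0.46)]
ejector_pad [([363.7, 164.3], 0.56)]
ring_0_center [([471.2, 39.2], 0.8)]
knob []
```

View pics/w1.png

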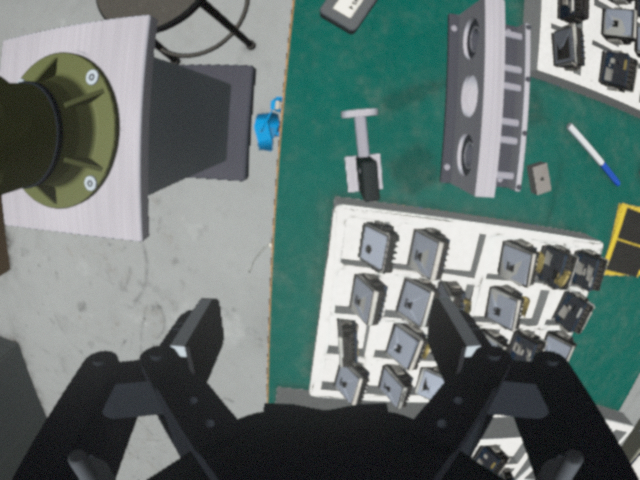

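```bash
python3 - <<'E'
from h import *
a=cv2.imread('pics/w1.png')
cv2.imwrite('pics/w1z.png',cv2.resize(a[95:215,330:400],(467,800),interpolation=3)[:600] if 0 else cv2.resize(a[97:212,325:405],(417,600),interpolation=3))
cv2.imwrite('pics/w1f.png',cv2.resize(a[0:200,430:540],(330,600),interpolation=3))
E
```

```text
(no output)
```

View pics/w1z.png

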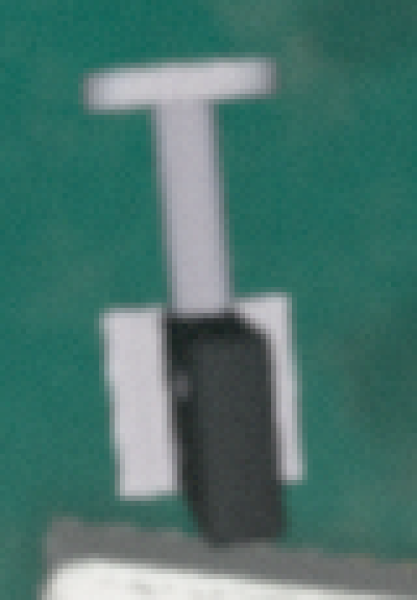

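View pics/w1f.png

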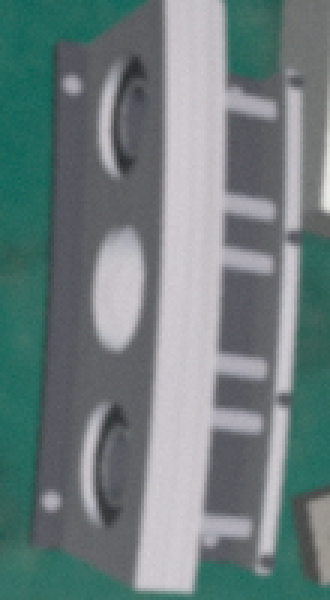

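```bash
python3 - <<'E'
from h import *
np.set_printoptions(precision=1,suppress=True)
cam=env.camera('wrist'); p=dict(cam);p['state']=dict(ee_pos=np.array([402.38,-54.79,331.93]),orientation=np.array([0.00101308,0.67215003,0.74041224,0.00173902]))
k=5.2125;z1=lambda x,y:(325+x/k,97+y/k)
def wb(px,z):
    o,d=wray(p,px);return o+d*(z-o[2])/d[2]
for n,q,z in [('shaft front',(182,104),29),('shaft back',(203,305),29),('h fl',(186,335),72),('h fr',(268,335),72),('h br',(284,530),72),('h bl',(212,542),72),('padl',(92,90),22),('padr',(270,78),22),('foot',(103,313),6),('foot',(288,295),6),('foot',(300,478),6),('foot',(120,497),6)]: print(n,wb(z1(*q),z))
# fixture
f=lambda x,y:(430+x/3,y/3)
for n,q,z in [('far',(222,10),90),('far',(193,590),90),('near',(162,30),90),('near',(135,590),90)]:print(n,wb(f(*q),z))
print(env.read_state()['ee_pos'])
E
```

```text
shaft front [435.7  30.5  29. ]
shaft back [445.3 -14.   29. ]
h fl [437.5 -17.1  72. ]
h fr [454.2 -15.3  72. ]
h br [462.6 -55.3  72. ]
h bl [447.9 -59.4  72. ]
padl [415.9  31.6  22. ]
padr [455.6  39.   22. ]
foot [424.6 -20.3   6. ]
foot [467.9 -11.2   6. ]
foot [476.3 -54.9   6. ]
foot [433.4 -64.1   6. ]
far [574.1 182.4  90. ]
far [588.6 -34.6  90. ]
near [550.4 167.4  90. ]
near [564.9 -37.6  90. ]
[400.  -61.5 330.2]
```

```bash
python3 - <<'E'
from h import *
plan([450,-37,150],101.5,n=8)
E
```

```text
from [400.  -61.5 330.2] yaw 94.7 dist 188.6 rot 6.8 rows 8 need 4.19 t 3.15 w 0.999
[[[0.25,0.65,2.25,-0.01,0.0,-0.85,0],[0.24,0.65,2.25,-0.01,0.0,-0.85,0],[0.23,0.66,2.25,-0.01,0.0,-0.85,0],[0.22,0.66,2.25,-0.01,0.0,-0.85,0],[0.21,0.66,2.25,-0.01,0.0,-0.85,0]]]
[[[0.21,0.67,2.25,-0.01,0.0,-0.85,0],[0.2,0.67,2.25,-0.01,0.0,-0.85,0],[0.19,0.67,2.25,-0.01,0.0,-0.85,0],[0,0,0,0,0,0,0],[0,0,0,0,0,0,0]]]
```

>>> {"method": "servo_tool", "body": {
  "steps": [
    [[0.25,0.65,2.25,0,0,-0.85,0],[0.24,0.65,2.25,0,0,-0.85,0],[0.23,0.66,2.25,0,0,-0.85,0],[0.22,0.66,2.25,0,0,-0.85,0],[0.21,0.66,2.25,0,0,-0.85,0]]
  ]
}}

```text
t: 3.65
ee_pos: [431.7, -46.1, 216.9]
orientation: [-0.0, 0.649, 0.76, -0.0]
ft_force: [0.6, 0.9, 0.0]
width: 0.995
```

>>> {"method": "servo_tool", "body": {
  "steps": [
    [[0.21,0.67,2.25,0,0,-0.85,0],[0.2,0.67,2.25,0,0,-0.85,0],[0.19,0.67,2.25,0,0,-0.85,0],[0,0,0,0,0,0,0],[0,0,0,0,0,0,0]]
  ]
}}

```text
t: 4.15
ee_pos: [450.1, -36.2, 150.5]
orientation: [-0.001, 0.632, 0.775, -0.0]
ft_force: [0.2, -0.8, 0.2]
width: 0.999
```

```bash
python3 - <<'E'
from h import *
p=shot('wrist','w2.png'); s=p['state'];print(s['t'],s['ee_pos'],s['orientation'],s['joint_vel'].round(2))
print([(np.round(d['location'],1).tolist(),round(d['score'],2)) for d in env.search_frame(p,'ejector_handle')])
E
```

```text
4.15 [450.11742235 -36.19125283 150.53600932] [-6.07375643e-04  6.31933116e-01  7.75022600e-01 -3.70523964e-04] [ 0.01 -0.03 -0.01 -0.01 -0.    0.    0.  ]
[([326.4, 213.0], 0.79)]
```

View pics/w2.png

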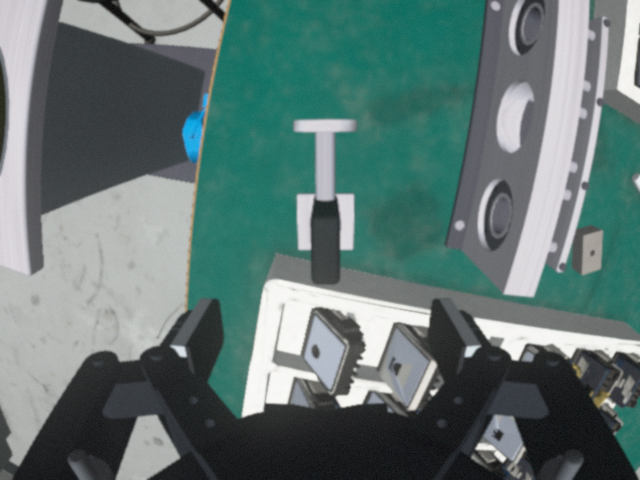

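```bash
python3 - <<'E'
from h import *
np.set_printoptions(precision=1,suppress=True)
p=dict(env.camera('wrist'));p['state']=dict(ee_pos=np.array([450.117,-36.19,150.536]),orientation=np.array([-6.07375643e-04,6.31933116e-01,7.75022600e-01,-3.70523964e-04]))
def wb(px,z):
    o,d=wray(p,px);return o+d*(z-o[2])/d[2]
for q,z in [((313,207),72),((338,206),72),((340,282),72),((312,283),72),((325,127),29),((298,194),6),((353,194),6),((355,249),6),((298,250),6)]: print(wb(q,z))
plan([450.3,-37,34],101.5,n=7)
E
```

```text
[437.8 -11.7  72. ]
[451.8  -8.2  72. ]
[463.3 -55.1  72. ]
[446.4 -59.2  72. ]
[435.4  34.3  29. ]
[425.5 -19.5   6. ]
[466.3 -11.2   6. ]
[477.6 -53.9   6. ]
[433.6 -63.8   6. ]
from [450.8 -36.1 151.5] yaw 101.6 dist 117.5 rot 0.1 rows 7 need 2.61 t 4.3 w 1.001
[[[-0.01,-0.01,1.68,0.01,0.01,0.02,0],[-0.01,-0.01,1.68,0.01,0.01,0.02,0],[-0.01,-0.01,1.68,0.01,0.01,0.02,0],[-0.01,-0.01,1.68,0.01,0.01,0.02,0],[-0.01,-0.01,1.68,0.01,0.01,0.02,0]]]
[[[-0.01,-0.01,1.68,0.01,0.01,0.02,0],[-0.01,-0.01,1.68,0.01,0.01,0.02,0],[0,0,0,0,0,0,0],[0,0,0,0,0,0,0],[0,0,0,0,0,0,0]]]
```

```bash
python3 - <<'E'
from h import *
plan([449.5,-31.7,44],101.5,n=7,f=110)
E
```

```text
from [450.8 -36.1 151.5] yaw 101.6 dist 107.6 rot 0.1 rows 7 need 2.39 t 4.3 w 1.001
[[[0.07,-0.01,1.54,0.01,0.01,0.02,110],[0.07,-0.01,1.54,0.01,0.01,0.02,110],[0.07,-0.01,1.54,0.01,0.01,0.02,110],[0.07,-0.01,1.54,0.01,0.01,0.02,110],[0.07,-0.01,1.54,0.01,0.01,0.02,110]]]
[[[0.07,-0.01,1.54,0.01,0.01,0.02,110],[0.07,-0.01,1.54,0.01,0.01,0.02,110],[0,0,0,0,0,0,110],[0,0,0,0,0,0,110],[0,0,0,0,0,0,110]]]
```

>>> {"method": "servo_tool", "body": {
  "steps": [
    [[0.2,0,0.5,0,0,0,110],[0.15,0,1.2,0,0,0,110],[0.1,0,1.5,0,0,0,110],[0,0,1.5,0,0,0,110],[0,0,1.5,0,0,0,110]]
  ],
  "grip_force": 80
}}

```text
t: 4.8
ee_pos: [449.3, -31.1, 87.4]
orientation: [-0.0, 0.631, 0.775, -0.0]
ft_force: [0.3, 0.8, 0.1]
width: 0.567
```

>>> {"method": "servo_tool", "body": {
  "steps": [
    [[0,0,1.5,0,0,0,110],[0,0,1.5,0,0,0,110],[0,0,1.0,0,0,0,110],[0,0,0.5,0,0,0,110],[0,0,0,0,0,0,110]]
  ]
}}

```text
t: 5.3
ee_pos: [449.3, -31.0, 43.0]
orientation: [-0.0, 0.631, 0.776, -0.0]
ft_force: [0.7, -0.6, -0.5]
width: 0.57
```

>>> {"method": "servo_tool", "body": {
  "steps": [
    [[0,0,0,0,0,0,255],[0,0,0,0,0,0,255],[0,0,0,0,0,0,255],[0,0,0,0,0,0,255],[0,0,0,0,0,0,255]]
  ]
}}

```text
t: 5.8
ee_pos: [450.0, -31.3, 44.0]
orientation: [0.0, 0.632, 0.775, 0.0]
ft_force: [-0.7, -0.3, 5.8]
width: 0.2
```

```bash
python3 - <<'E'
from h import *
plan([449.5,-31.3,150],101.5,n=5,f=255)
E
```

```text
from [450.  -31.3  44. ] yaw 101.7 dist 106.0 rot 0.2 rows 5 need 2.36 t 5.8 w 0.2
[[[0.0,-0.01,-2.12,0.01,0.0,0.04,255],[0.0,-0.01,-2.12,0.01,0.0,0.04,255],[0.0,-0.01,-2.12,0.01,0.0,0.04,255],[0.0,-0.01,-2.12,0.01,0.0,0.04,255],[0.0,-0.01,-2.12,0.01,0.0,0.04,255]]]
```

>>> {"method": "servo_tool", "body": {
  "steps": [
    [[0,0,-1.0,0,0,0,255],[0,0,-2.0,0,0,0,255],[0,0,-2.6,0,0,0,255],[0,0,-2.6,0,0,0,255],[0,0,-2.4,0,0,0,255]]
  ]
}}

```text
t: 6.3
ee_pos: [449.2, -31.1, 151.0]
orientation: [-0.0, 0.631, 0.776, -0.0]
ft_force: [1.1, 0.1, -1.5]
width: 0.198
```

```bash
python3 - <<'E'
from h import *
o=np.array([594,75.6,0]);th=np.radians(3.6);x=np.array([np.cos(th),np.sin(th),0]);y=np.array([-x[1],x[0],0])
t=o-165*x+10*y;t[2]=170
print(t,env.read_state()['joints'].round(2));plan(t,3.6,f=255)
E
```

```text
[428.69768461  75.21983156 170.        ] [ 0.57  0.43 -0.77  2.07  0.41  0.8  -0.25]
from [449.2 -31.1 151. ] yaw 101.7 dist 109.9 rot 98.1 rows 13 need 12.26 t 6.3 w 0.198
[[[0.83,0.01,-0.15,0.0,0.0,7.55,255],[0.83,-0.1,-0.15,0.0,0.0,7.55,255],[0.81,-0.21,-0.15,0.0,0.0,7.55,255],[0.77,-0.31,-0.15,0.0,0.0,7.55,255],[0.73,-0.41,-0.15,0.0,0.0,7.55,255]]]
[[[0.67,-0.5,-0.15,0.0,0.0,7.55,255],[0.59,-0.58,-0.15,0.0,0.0,7.55,255],[0.51,-0.66,-0.15,0.0,0.0,7.55,255],[0.42,-0.72,-0.15,0.0,0.0,7.55,255],[0.32,-0.77,-0.15,0.0,0.0,7.55,255]]]
[[[0.22,-0.8,-0.15,0.0,0.0,7.55,255],[0.11,-0.83,-0.15,0.0,0.0,7.55,255],[0.0,-0.83,-0.15,0.0,0.0,7.55,255],[0,0,0,0,0,0,255],[0,0,0,0,0,0,255]]]
```

>>> {"method": "servo_tool", "body": {
  "steps": [
    [[0.83,0,-0.15,0,0,7.55,255],[0.83,-0.1,-0.15,0,0,7.55,255],[0.81,-0.21,-0.15,0,0,7.55,255],[0.77,-0.31,-0.15,0,0,7.55,255],[0.73,-0.41,-0.15,0,0,7.55,255]]
  ]
}}

```text
t: 6.8
ee_pos: [441.1, 10.1, 157.5]
orientation: [-0.0, 0.85, 0.527, -0.0]
ft_force: [0.7, 0.4, -1.0]
width: 0.198
```

>>> {"method": "servo_tool", "body": {
  "steps": [
    [[0.67,-0.5,-0.15,0,0,7.55,255],[0.59,-0.58,-0.15,0,0,7.55,255],[0.51,-0.66,-0.15,0,0,7.55,255],[0.42,-0.72,-0.15,0,0,7.55,255],[0.32,-0.77,-0.15,0,0,7.55,255]]
  ]
}}

```text
t: 7.3
ee_pos: [433.1, 51.1, 165.0]
orientation: [-0.0, 0.975, 0.224, -0.0]
ft_force: [-0.6, -0.7, -1.3]
width: 0.2
```

>>> {"method": "servo_tool", "body": {
  "steps": [
    [[0.22,-0.8,-0.15,0,0,7.55,255],[0.11,-0.83,-0.15,0,0,7.55,255],[0,-0.83,-0.15,0,0,7.55,255],[0,0,0,0,0,0,255],[0,0,0,0,0,0,255]]
  ]
}}

```text
t: 7.8
ee_pos: [428.6, 75.1, 169.2]
orientation: [-0.0, 0.999, 0.033, -0.0]
ft_force: [0.6, -1.2, -1.7]
width: 0.2
```

```bash
python3 - <<'E'
from h import *
p=shot('wrist','w3.png'); s=p['state'];print(s['t'],s['ee_pos'].tolist(),s['orientation'].tolist(),s['joint_vel'].round(3),s['joints'].round(2),s['width'])
E
```

```text
7.8 [428.646507968658, 75.11632477592165, 169.2181605124619] [-1.8807146697415383e-05, 0.9994496499132486, 0.0331721728572147, -6.230976803425271e-05] [ 0.013  0.006  0.003 -0.001  0.004 -0.001  0.   ] [ 0.03  0.31 -0.33  2.08  0.15  0.77 -1.9 ] 0.19998812061009463
```

View pics/w3.png

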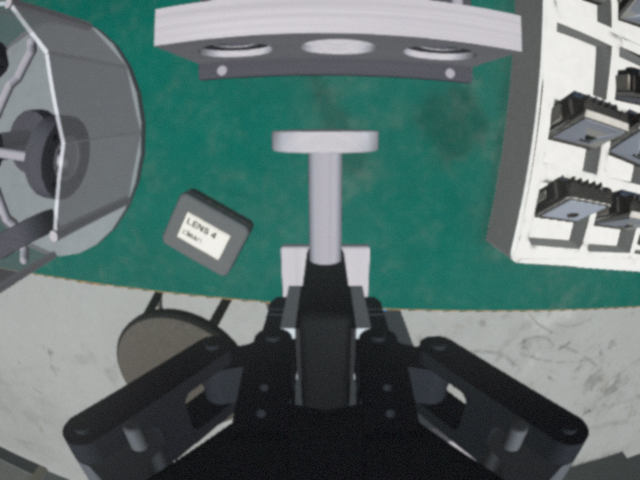

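```bash
python3 - <<'E'
from h import *
a=cv2.imread('pics/w3.png')
cv2.imwrite('pics/w3z.png',cv2.resize(a[0:90,140:540],(800*1,180*1),interpolation=3) if 0 else np.vstack([cv2.resize(a[0:90,140:340],(800,360),interpolation=3)]))
cv2.imwrite('pics/w3y.png',cv2.resize(a[0:90,330:530],(800,360),interpolation=3))
E
```

```text
(no output)
```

View pics/w3z.png

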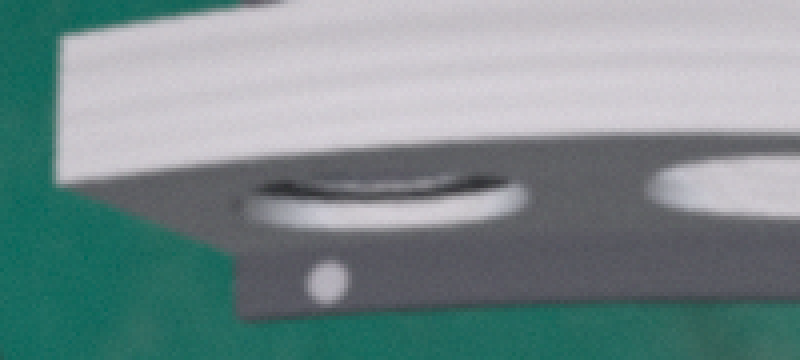

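View pics/w3y.png

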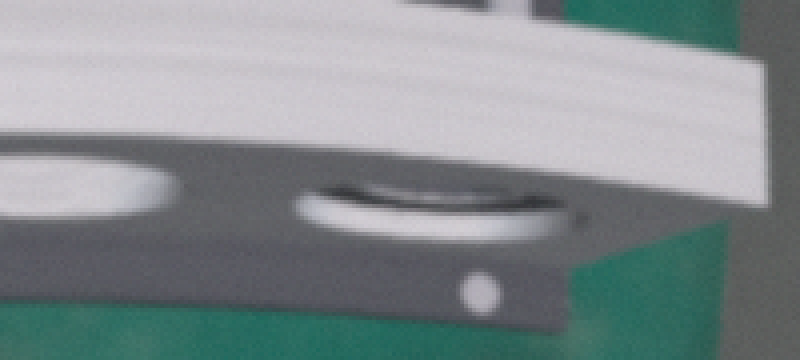

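```bash
cat > m3.py <<'E'
from h import *
np.set_printoptions(precision=1,suppress=True)
cam=env.camera('wrist');p=dict(cam);p['state']=dict(ee_pos=np.array([428.6465,75.1163,169.218]),orientation=np.array([-1.88e-05,0.99944965,0.03317217,-6.2e-05]))
def wb(px,z):
    o,d=wray(p,px);return o+d*(z-o[2])/d[2]
C=[wb(q,90) for q in [(155,9.2),(522,15.5),(522,51.2),(154.3,45.8)]]
print(np.array(C)); m=sum(C)/4;u=C[0]-C[1]+C[3]-C[2];u/=np.linalg.norm(u);x=np.array([u[1],-u[0],0]);print('w',np.linalg.norm(C[0]-C[1]),np.linalg.norm(C[2]-C[3]),np.linalg.norm(C[0]-C[3]),'mid',m,'yaw',np.degrees(np.arctan2(x[1],x[0])),'org',m+28*x)
# bore left/right extremes at z=48 plane
for q in [(201.2,51),(271.7,51),(302,48),(375,47),(404,52),(472.5,54)]: print(wb(q,48))
for q in [(272,141),(378,141)]:print('pad',wb(q,147.2))
for q in [(272,132),(378,132)]:print('padfront',wb(q,147.2))
E
python3 m3.py
```

```text
[[573.9 186.3  90. ]
 [588.1 -36.5  90. ]
 [564.2 -37.2  90. ]
 [550.1 184.4  90. ]]
w 223.30850889416456 222.00953083142102 23.971929278045376 mid [569.1  74.3  90. ] yaw 3.639382470218103 org [597.  76.  90.]
[552.8 168.2  48. ]
[552.1 118.3  48. ]
[554.9  98.1  48. ]
[559.4  49.5  48. ]
[558.3  29.6  48. ]
[565.1 -20.1  48. ]
pad [496.  100.7 147.2]
pad [498.9  57.1 147.2]
padfront [499.7 100.9 147.2]
padfront [502.6  57.4 147.2]
```

```bash
cat >> h.py <<'E'
FO=np.array([597,76.0]);FY=3.64
def fx(x,y,z):
    c,s=np.cos(np.radians(FY)),np.sin(np.radians(FY));return np.array([FO[0]+c*x-s*y,FO[1]+s*x+c*y,z])
def infx(P):
    c,s=np.cos(np.radians(FY)),np.sin(np.radians(FY));d=np.asarray(P)[:2]-FO;return np.array([c*d[0]+s*d[1],-s*d[0]+c*d[1],P[2]]).round(1)
E
python3 - <<'E'
from h import *
plan(fx(-145,70.5,70),3.64,n=5,f=255)
E
```

```text
from [428.8  74.6 169. ] yaw 3.7 dist 118.6 rot 0.1 rows 5 need 2.64 t 7.9 w 0.203
[[[0.46,-1.22,1.98,0.0,0.0,0.01,255],[0.46,-1.22,1.98,0.0,0.0,0.01,255],[0.46,-1.22,1.98,0.0,0.0,0.01,255],[0.46,-1.22,1.98,0.0,0.0,0.01,255],[0.46,-1.22,1.98,0.0,0.0,0.01,255]]]
```

```bash
python3 - <<'E'
from h import *
for q in [(331,289),(348,297),(332,316),(314,303)]: 
  w=bp('top',q,25);print(w.round(1),infx(w))
E
```

```text
[434.1 170.3  25. ] [-156.6  104.4   25. ]
[417.8 133.8  25. ] [-175.1   69.    25. ]
[376.9 167.1  25. ] [-213.8  104.9   25. ]
[403.6 206.   25. ] [-184.7  142.    25. ]
```

```bash
python3 - <<'E'
from h import *
plan(fx(-126,70.5,120),3.64,n=5,f=255)
E
```

```text
from [428.8  74.6 169. ] yaw 3.7 dist 88.9 rot 0.1 rows 5 need 1.98 t 7.9 w 0.203
[[[0.84,-1.22,0.98,0.0,0.0,0.01,255],[0.84,-1.22,0.98,0.0,0.0,0.01,255],[0.84,-1.22,0.98,0.0,0.0,0.01,255],[0.84,-1.22,0.98,0.0,0.0,0.01,255],[0.84,-1.22,0.98,0.0,0.0,0.01,255]]]
```

>>> {"method": "servo_tool", "body": {
  "steps": [
    [[0.84,-1.22,0.98,0,0,0,255],[0.84,-1.22,0.98,0,0,0,255],[0.84,-1.22,0.98,0,0,0,255],[0.84,-1.22,0.98,0,0,0,255],[0.84,-1.22,0.98,0,0,0,255]]
  ]
}}

```text
t: 8.4
ee_pos: [467.5, 138.5, 119.4]
orientation: [0.0, 1.0, 0.031, -0.0]
ft_force: [0.0, -0.7, -1.4]
width: 0.2
```

```bash
python3 - <<'E'
from h import *
print(infx(env.read_state()['ee_pos']))
plan(fx(-126,70.5,70),3.64,n=4,f=255)
E
```

```text
[-125.3   70.6  119.4]
from [467.5 138.5 119.4] yaw 3.6 dist 49.4 rot 0.1 rows 4 need 1.1 t 8.4 w 0.2
[[[-0.02,0.0,1.24,0.0,0.01,-0.02,255],[-0.02,0.0,1.24,0.0,0.01,-0.02,255],[-0.02,0.0,1.24,0.0,0.01,-0.02,255],[-0.02,0.0,1.24,0.0,0.01,-0.02,255],[0,0,0,0,0,0,255]]]
```

>>> {"method": "servo_tool", "body": {
  "steps": [
    [[0,0,1.24,0,0,0,255],[0,0,1.24,0,0,0,255],[0,0,1.24,0,0,0,255],[0,0,1.24,0,0,0,255],[0,0,0,0,0,0,255]]
  ]
}}

```text
t: 8.9
ee_pos: [466.3, 138.1, 68.9]
orientation: [0.0, 1.0, 0.031, -0.001]
ft_force: [-0.1, 0.2, -2.2]
width: 0.198
```

```bash
python3 - <<'E'
from h import *
print(infx(env.read_state()['ee_pos']))
a=shot('side','s1.png');b=shot('wrist','w4.png')
cv2.imwrite('pics/s1z.png',cv2.resize(a['pixels'][200:350,260:460],(800,600),interpolation=3))
E
```

```text
[-126.5   70.3   68.9]
```

View pics/s1z.png

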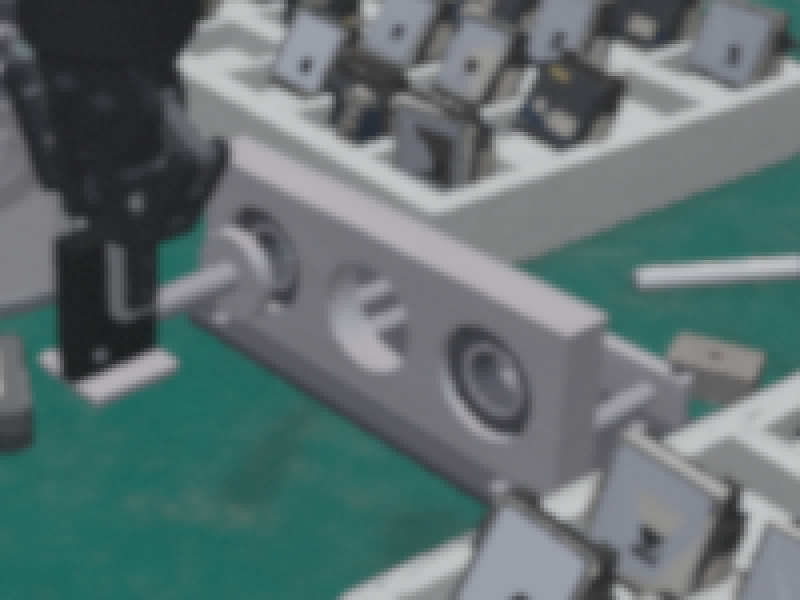

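View pics/w4.png

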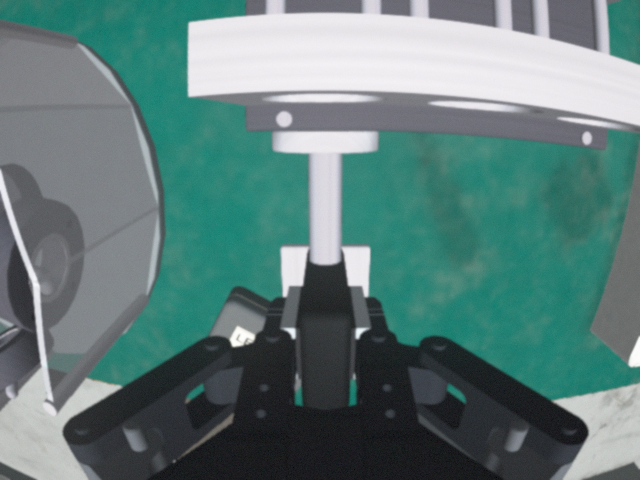

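>>> {"method": "servo_tool", "body": {
  "steps": [
    [[0.6,0,-0.1,0,0,0,255],[0.6,0,0,0,0,0,255],[0.6,0,0,0,0,0,255],[0.6,0,0,0,0,0,255],[0.4,0,0,0,0,0,255]]
  ],
  "grip_force": 110
}}

```text
t: 9.5
ee_pos: [495.3, 140.3, 71.5]
orientation: [0.0, 1.0, 0.031, -0.0]
ft_force: [-1.9, -0.4, -0.4]
width: 0.198
```

>>> {"method": "servo_tool", "body": {
  "steps": [
    [[0.4,0,0,0,0,0,255],[0.6,0,0,0,0,0,255],[0.7,0,0,0,0,0,255],[0.7,0,0,0,0,0,255],[0.5,0,0,0,0,0,255]]
  ]
}}

```text
t: 10.0
ee_pos: [524.8, 142.1, 71.4]
orientation: [-0.0, 1.0, 0.031, 0.0]
ft_force: [-1.2, -0.3, -1.1]
width: 0.201
```

```bash
python3 - <<'E'
from h import *
s=env.read_state();print(infx(s['ee_pos']),s['ft_force'],s['width'])
E
```

```text
[-67.8  70.6  71.4] [-1.17444158 -0.27673712 -1.14836903] 0.20147138306284376
```

Low friction. Finish the stroke gently.

>>> {"method": "servo_tool", "body": {
  "steps": [
    [[0.4,0,0,0,0,0,255],[0.3,0,0,0,0,0,255],[0.2,0,0,0,0,0,255],[0.1,0,0,0,0,0,255],[0,0,0,0,0,0,255]]
  ]
}}

```text
t: 10.5
ee_pos: [533.9, 142.7, 71.4]
orientation: [-0.0, 1.0, 0.031, 0.0]
ft_force: [-0.3, -0.1, -1.3]
width: 0.202
```

```bash
python3 - <<'E'
from h import *
s=env.read_state();print(infx(s['ee_pos']),s['ft_force'],s['width'])
b=shot('wrist','w5.png')
E
```

```text
[-58.7  70.6  71.4] [-0.32527385 -0.1258315  -1.33721413] 0.2022116789119681
```

View pics/w5.png

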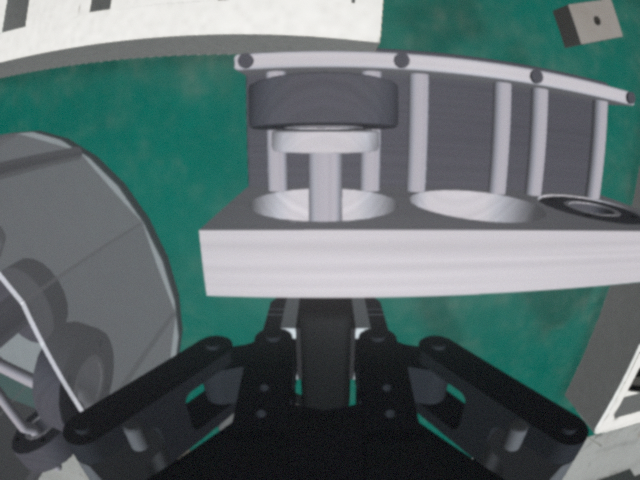

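>>> {"method": "servo_tool", "body": {
  "steps": [
    [[-0.6,0,0,0,0,0,255],[-1.2,0,0,0,0,0,255],[-1.6,0,0,0,0,0,255],[-1.8,0,0,0,0,0,255],[-1.5,0,0,0,0,0,255]]
  ]
}}

```text
t: 11.05
ee_pos: [465.7, 138.5, 71.5]
orientation: [0.0, 1.0, 0.031, -0.0]
ft_force: [-0.6, -0.3, -0.9]
width: 0.198
```

```bash
python3 - <<'E'
from h import *
print(infx(env.read_state()['ee_pos']))
plan(fx(-126,-69.5,70.5),3.64,n=7,f=255)
E
```

```text
[-127.1   70.7   71.5]
from [465.7 138.5  71.5] yaw 3.6 dist 140.2 rot 0.1 rows 7 need 3.12 t 11.05 w 0.198
[[[0.02,2.0,0.01,0.0,0.0,-0.01,255],[0.02,2.0,0.01,0.0,0.0,-0.01,255],[0.02,2.0,0.01,0.0,0.0,-0.01,255],[0.02,2.0,0.01,0.0,0.0,-0.01,255],[0.02,2.0,0.01,0.0,0.0,-0.01,255]]]
[[[0.02,2.0,0.01,0.0,0.0,-0.01,255],[0.02,2.0,0.01,0.0,0.0,-0.01,255],[0,0,0,0,0,0,255],[0,0,0,0,0,0,255],[0,0,0,0,0,0,255]]]
```

>>> {"method": "servo_tool", "body": {
  "steps": [
    [[0.02,1.0,0,0,0,0,255],[0.02,2.0,0,0,0,0,255],[0.02,2.5,0,0,0,0,255],[0.02,2.5,0,0,0,0,255],[0.02,2.5,0,0,0,0,255]]
  ]
}}

```text
t: 11.55
ee_pos: [475.0, 32.3, 71.6]
orientation: [0.0, 1.0, 0.031, 0.0]
ft_force: [0.6, 0.0, -1.0]
width: 0.199
```

>>> {"method": "servo_tool", "body": {
  "steps": [
    [[0,2.0,0,0,0,0,255],[0,1.0,0,0,0,0,255],[0,0.5,0,0,0,0,255],[0,0,0,0,0,0,255],[0,0,0,0,0,0,255]]
  ]
}}

```text
t: 12.05
ee_pos: [476.8, -0.1, 71.5]
orientation: [-0.0, 1.0, 0.031, 0.0]
ft_force: [-0.3, 0.0, -0.9]
width: 0.196
```

```bash
python3 - <<'E'
from h import *
print(infx(env.read_state()['ee_pos']))
b=shot('wrist','w6.png')
E
```

```text
[-124.8  -68.3   71.5]
```

View pics/w6.png

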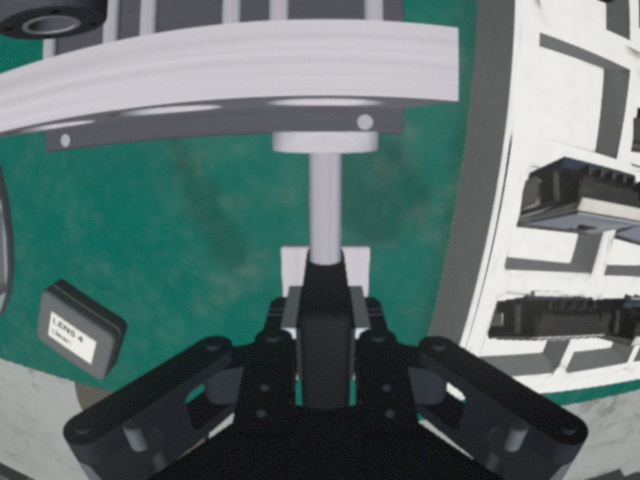

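>>> {"method": "servo_tool", "body": {
  "steps": [
    [[0.4,0.12,0.1,0,0,0,255],[0.6,0,0,0,0,0,255],[0.6,0,0,0,0,0,255],[0.6,0,0,0,0,0,255],[0.5,0,0,0,0,0,255]]
  ]
}}

```text
t: 12.6
ee_pos: [503.8, -0.4, 70.2]
orientation: [-0.0, 1.0, 0.031, -0.0]
ft_force: [-3.0, -0.6, -0.4]
width: 0.199
```

>>> {"method": "servo_tool", "body": {
  "steps": [
    [[0.5,0,0,0,0,0,255],[0.6,0,0,0,0,0,255],[0.7,0,0,0,0,0,255],[0.7,0,0,0,0,0,255],[0.5,0,0,0,0,0,255]]
  ]
}}

```text
t: 13.1
ee_pos: [534.5, 1.3, 70.4]
orientation: [-0.0, 1.0, 0.031, 0.0]
ft_force: [-1.5, 0.2, -1.4]
width: 0.198
```

>>> {"method": "servo_tool", "body": {
  "steps": [
    [[0.4,0,0,0,0,0,255],[0.3,0,0,0,0,0,255],[0.2,0,0,0,0,0,255],[0.05,0,0,0,0,0,255],[0,0,0,0,0,0,255]]
  ]
}}

```text
t: 13.6
ee_pos: [543.0, 1.8, 70.4]
orientation: [-0.0, 1.0, 0.031, -0.0]
ft_force: [-0.3, -0.3, -1.1]
width: 0.196
```

```bash
python3 - <<'E'
from h import *
s=env.read_state();print(infx(s['ee_pos']),s['ft_force'],s['width'])
b=shot('wrist','w7.png')
E
```

```text
[-58.6 -70.6  70.4] [-0.26704925 -0.33545028 -1.10907327] 0.19604390506134425
```

View pics/w7.png

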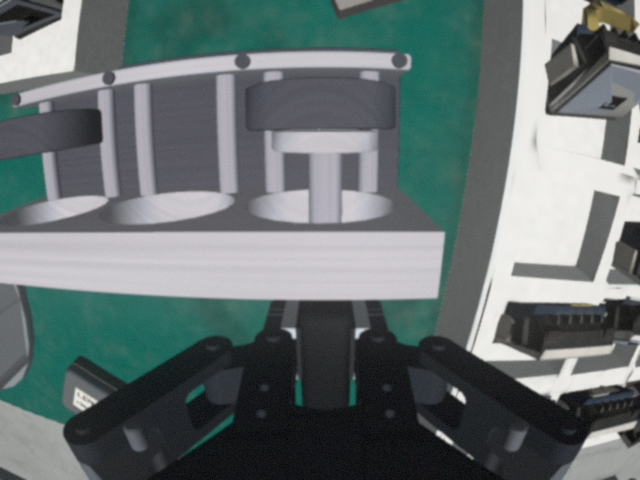

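>>> {"method": "servo_tool", "body": {
  "steps": [
    [[-0.6,0,0,0,0,0,255],[-1.2,0,0,0,0,0,255],[-2.0,0,0,0,0,0,255],[-2.0,0,0,0,0,0,255],[-1.5,0,0,0,0,0,255]]
  ]
}}

```text
t: 14.15
ee_pos: [468.5, -2.9, 70.5]
orientation: [0.0, 1.0, 0.031, -0.0]
ft_force: [-0.3, 0.3, -0.3]
width: 0.201
```

>>> {"method": "servo_tool", "body": {
  "steps": [
    [[-1.0,-1,0,0,0,0,255],[-0.6,-1,0.8,0,0,0,255],[0,-0.5,0.8,0,0,0,255],[0,0,0.5,0,0,0,255],[0,0,0.3,0,0,0,255]]
  ]
}}

```text
t: 14.65
ee_pos: [453.1, 21.5, 45.8]
orientation: [0.0, 1.0, 0.031, -0.0]
ft_force: [0.1, -0.6, -1.7]
width: 0.198
```

```bash
python3 - <<'E'
from h import *
s=env.read_state();print(s['ee_pos'],infx(s['ee_pos']),s['ft_force'],s['joint_vel'].round(3))
E
```

```text
[453.08642673  21.45060668  45.84369856] [-147.1  -45.3   45.8] [ 0.09559139 -0.59950354 -1.6817022 ] [-0.018  0.049  0.04   0.021  0.03  -0.073 -0.027]
```

>>> {"method": "servo_tool", "body": {
  "steps": [
    [[0,0,0.05,0,0,0,255],[0,0,0.05,0,0,0,255],[0,0,0.05,0,0,0,255],[0,0,0,0,0,0,255],[0,0,0,0,0,0,255]]
  ]
}}

```text
t: 15.15
ee_pos: [452.9, 21.2, 45.0]
orientation: [-0.0, 1.0, 0.031, 0.0]
ft_force: [0.4, 0.6, -1.2]
width: 0.194
```

>>> {"method": "servo_tool", "body": {
  "steps": [
    [[0,0,0.05,0,0,0,255],[0,0,0.05,0,0,0,255],[0,0,0,0,0,0,255],[0,0,0,0,0,0,255],[0,0,0,0,0,0,255]]
  ]
}}

```text
t: 15.65
ee_pos: [452.8, 21.2, 44.1]
orientation: [0.0, 1.0, 0.031, 0.0]
ft_force: [-1.3, 0.4, 3.9]
width: 0.195
```

>>> {"method": "servo_tool", "body": {
  "steps": [
    [[0,0,0,0,0,0,180],[0,0,0,0,0,0,150],[0,0,0,0,0,0,130],[0,0,0,0,0,0,110],[0,0,0,0,0,0,110]]
  ]
}}

```text
t: 16.15
ee_pos: [452.8, 21.3, 43.8]
orientation: [-0.0, 1.0, 0.031, -0.0]
ft_force: [0.1, 0.6, -0.1]
width: 0.571
```

>>> {"method": "servo_tool", "body": {
  "steps": [
    [[0,0,-0.5,0,0,0,110],[0,0,-1.5,0,0,0,110],[0,0,-3,0,0,0,110],[0,0,-4,0,0,0,110],[0,0,-4,0,0,0,110]]
  ]
}}

```text
t: 16.65
ee_pos: [452.1, 21.4, 175.4]
orientation: [-0.0, 1.0, 0.031, -0.001]
ft_force: [1.7, 0.3, 0.0]
width: 0.565
```

```bash
python3 - <<'E'
from h import *
b=shot('wrist','w8.png')
print(b['state']['ee_pos'],b['state']['joints'].round(2))
E
```

```text
[452.12414384  21.39205443 175.42176023] [ 0.18  0.33 -0.38  2.03  0.17  0.81 -1.8 ]
```

View pics/w8.png

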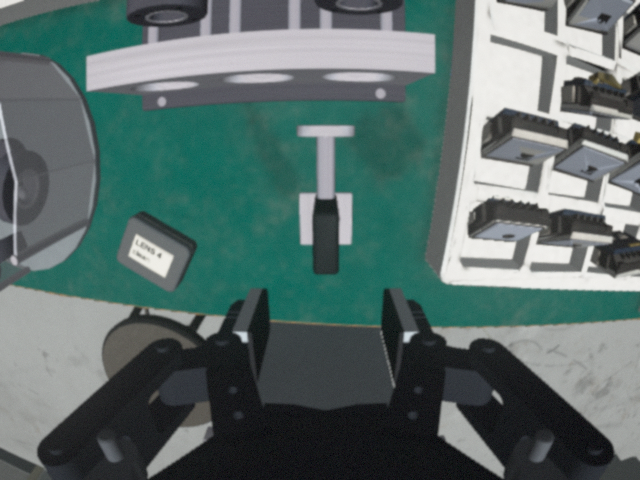

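```bash
python3 - <<'E'
from h import *
plan([488,349,250],22.5,n=10,f=0)
E
```

```text
from [455.   22.  181.2] yaw 3.6 dist 335.8 rot 18.9 rows 10 need 7.46 t 16.7 w 0.57
[[[0.54,-3.24,-0.68,0.01,-0.04,-1.89,0],[0.64,-3.22,-0.68,0.01,-0.04,-1.89,0],[0.75,-3.2,-0.68,0.01,-0.04,-1.89,0],[0.86,-3.17,-0.68,0.01,-0.04,-1.89,0],[0.96,-3.14,-0.68,0.01,-0.04,-1.89,0]]]
[[[1.06,-3.11,-0.69,0.01,-0.04,-1.89,0],[1.16,-3.07,-0.69,0.01,-0.04,-1.89,0],[1.26,-3.03,-0.69,0.01,-0.04,-1.89,0],[1.36,-2.99,-0.69,0.01,-0.04,-1.89,0],[1.46,-2.94,-0.69,0.01,-0.04,-1.89,0]]]
```

>>> {"method": "servo_tool", "body": {
  "steps": [
    [[0.54,-3.24,-0.68,0,0,-1.89,0],[0.64,-3.22,-0.68,0,0,-1.89,0],[0.75,-3.2,-0.68,0,0,-1.89,0],[0.86,-3.17,-0.68,0,0,-1.89,0],[0.96,-3.14,-0.68,0,0,-1.89,0]]
  ]
}}

```text
t: 17.2
ee_pos: [469.4, 185.8, 208.6]
orientation: [0.0, 0.994, 0.114, 0.0]
ft_force: [1.1, -0.3, -0.1]
width: 0.999
```

>>> {"method": "servo_tool", "body": {
  "steps": [
    [[1.06,-3.11,-0.69,0,0,-1.89,0],[1.16,-3.07,-0.69,0,0,-1.89,0],[1.26,-3.03,-0.69,0,0,-1.89,0],[1.36,-2.99,-0.69,0,0,-1.89,0],[1.46,-2.94,-0.69,0,0,-1.89,0]]
  ]
}}

```text
t: 17.7
ee_pos: [486.1, 349.0, 242.9]
orientation: [0.0, 0.981, 0.195, -0.0]
ft_force: [0.4, -0.1, -0.4]
width: 0.999
```

>>> {"method": "servo_tool", "body": {
  "steps": [
    [[0,0,0,0,0,0,0],[0,0,0,0,0,0,0],[0,0,0,0,0,0,0],[0,0,0,0,0,0,0],[0,0,0,0,0,0,0]]
  ]
}}

```text
t: 18.2
ee_pos: [486.6, 346.8, 242.4]
orientation: [0.0, 0.981, 0.194, -0.0]
ft_force: [-0.1, -0.0, 0.0]
width: 1.002
```

```bash
python3 - <<'E'
from h import *
b=shot('wrist','w9.png')
s=b['state'];print(s['ee_pos'].tolist(),s['orientation'].tolist(),s['joints'].round(2))
for n in ['knob','seat_0','hung_0_center','gap']:
  print(n,[(np.round(d['location'],1).tolist(),round(d['score'],2)) for d in env.search_frame(b,n)])
E
```

```text
[486.551884089873, 346.7910752463454, 242.43116382131262] [0.0002974097173529375, 0.981042595470332, 0.19379199523963064, -1.1564910938922353e-06] [-0.35  0.49 -0.5   1.57  0.25  1.14 -2.08]
knob [([323.1, 216.7], 0.94)]
seat_0 [([320.1, 219.2], 0.95), ([635.9, 160.6], 0.33)]
hung_0_center [([324.5, 297.7], 0.8)]
gap [([298.2, 182.6], 0.92)]
```

View pics/w9.png

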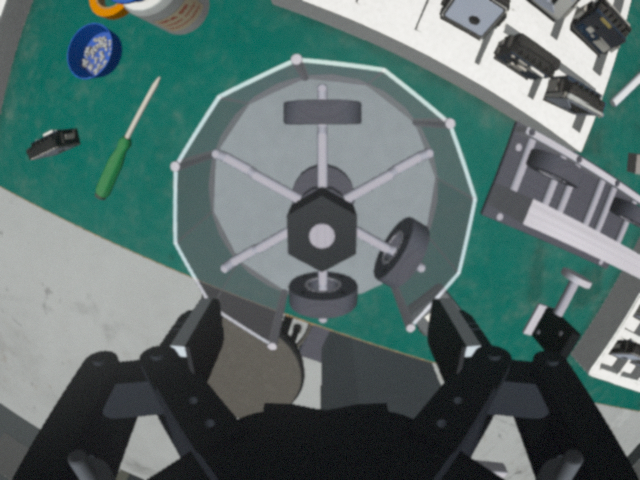

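```bash
cat > m9.py <<'E'
from h import *
np.set_printoptions(precision=1,suppress=True)
p=dict(env.camera('wrist'));p['state']=dict(ee_pos=np.array([486.55,346.79,242.43]),orientation=np.array([0.0002974,0.98104260,0.19379200,0]))
def wb(px,z):
    o,d=wray(p,px);return o+d*(z-o[2])/d[2]
print('knobc',wb((322,236),150))
P=np.array([wb(q,115)[:2] for q in [(297,59),(451,123),(411,328),(272,346),(175,166),(384,70),(475,200),(461,270),(173,243),(219,98)]])
from scipy.optimize import least_squares
r=least_squares(lambda v:np.hypot(*(P-v[:2]).T)-v[2],[489,349,115]);print(r.x,r.fun,)
c=r.x[:2];print(np.degrees(np.arctan2(*(P-c).T[::-1])))
for q in [(321,86),(432,152),(216,153),(224,269),(421,268),(323,319)]:
  w=wb(q,91)[:2]-c;print('tip',np.hypot(*w),np.degrees(np.arctan2(w[1],w[0])))
E
python3 m9.py
```

```text
knobc [490.8 349.8 150. ]
[490.6 349.9 116.7] [ 0.2  0.9  0.2 -0.6 -0.  -0.1 -0.5 -0.   1.  -1. ]
[  30.7  -29.  -118.8 -179.1   90.7    0.9  -59.1  -87.4  120.5   60.9]
tip 98.57404064465847 22.858560992175505
tip 98.92473273422107 -37.34416147258258
tip 96.43988068066434 81.63374756476207
tip 96.23137525199913 142.23935449872877
tip 95.40709592620254 -97.18035717042032
tip 94.96646760925238 -157.48007528418933
```

```bash
python3 - <<'E'
from h import *
plan([490.7,349.9,134.5],22.5,n=5)
E
```

```text
from [486.3 347.8 242.5] yaw 22.4 dist 108.1 rot 0.1 rows 5 need 2.4 t 18.5 w 1.002
[[[0.1,-0.01,2.16,0.0,0.0,-0.01,0],[0.1,-0.01,2.16,0.0,0.0,-0.01,0],[0.1,-0.01,2.16,0.0,0.0,-0.01,0],[0.1,-0.01,2.16,0.0,0.0,-0.01,0],[0.1,-0.01,2.16,0.0,0.0,-0.01,0]]]
```

>>> {"method": "servo_tool", "body": {
  "steps": [
    [[0.2,0,1.5,0,0,0,0],[0.15,0,2.3,0,0,0,0],[0.1,0,2.5,0,0,0,0],[0,0,2.5,0,0,0,0],[0,0,2.0,0,0,0,0]]
  ]
}}

```text
t: 19.0
ee_pos: [490.2, 349.4, 133.0]
orientation: [0.0, 0.981, 0.195, -0.0]
ft_force: [-1.0, -0.0, -0.4]
width: 1.001
```

>>> {"method": "servo_tool", "body": {
  "steps": [
    [[0,0,0,0,0,0,90],[0,0,0,0,0,0,120],[0,0,0,0,0,0,200],[0,0,0,0,0,0,255],[0,0,0,0,0,0,255]]
  ],
  "grip_force": 40
}}

```text
t: 19.5
ee_pos: [490.7, 351.0, 136.0]
orientation: [-0.001, 0.981, 0.195, 0.001]
ft_force: [-2.7, 3.0, 7.2]
width: 0.506
```

```bash
python3 - <<'E'
from h import *
s=env.read_state();print(s['ft_force'],s['torque'])
plan(s['ee_pos'],91.0,n=10,f=255,hold=2)
E
```

```text
[-2.66289536  2.99049278  7.19099891] [ 0.39214346  0.45344478 -0.05776357]
from [490.7 351.  136. ] yaw 22.5 dist 0.0 rot 68.5 rows 10 need 8.57 t 19.5 w 0.506
[[[0.0,0.0,0.0,0.0,-0.02,-6.85,255],[0.0,0.0,0.0,0.0,-0.02,-6.85,255],[0.0,0.0,0.0,0.0,-0.02,-6.85,255],[0.0,0.0,0.0,0.0,-0.02,-6.85,255],[0.0,0.0,0.0,0.0,-0.02,-6.85,255]]]
[[[0.0,0.0,0.0,0.0,-0.02,-6.85,255],[0.0,0.0,0.0,0.0,-0.02,-6.85,255],[0.0,0.0,0.0,0.0,-0.02,-6.85,255],[0.0,0.0,0.0,0.0,-0.02,-6.85,255],[0.0,0.0,0.0,0.0,-0.02,-6.85,255]]]
[[[0,0,0,0,0,0,255],[0,0,0,0,0,0,255],[0,0,0,0,0,0,255],[0,0,0,0,0,0,255],[0,0,0,0,0,0,255]]]
```

>>> {"method": "servo_tool", "body": {
  "steps": [
    [[0,0,0,0,0,-4.5,255],[0,0,0,0,0,-7,255],[0,0,0,0,0,-7,255],[0,0,0,0,0,-7,255],[0,0,0,0,0,-7,255]]
  ]
}}

```text
t: 20.0
ee_pos: [490.9, 350.7, 136.0]
orientation: [-0.001, 0.886, 0.463, 0.001]
ft_force: [-1.0, -0.1, 6.4]
width: 0.509
```

>>> {"method": "servo_tool", "body": {
  "steps": [
    [[0,0,0,0,0,-7,255],[0,0,0,0,0,-7,255],[0,0,0,0,0,-7,255],[0,0,0,0,0,-7,255],[0,0,0,0,0,-5,255]]
  ]
}}

```text
t: 20.5
ee_pos: [491.2, 350.6, 136.1]
orientation: [-0.0, 0.718, 0.696, 0.002]
ft_force: [0.3, 1.3, 6.8]
width: 0.509
```

>>> {"method": "servo_tool", "body": {
  "steps": [
    [[0,0,0,0,0,-3,255],[0,0,0,0,0,0,255],[0,0,0,0,0,0,255],[0,0,0,0,0,0,255],[0,0,0,0,0,0,255]]
  ]
}}

```text
t: 21.0
ee_pos: [491.2, 350.5, 136.0]
orientation: [0.0, 0.702, 0.713, 0.002]
ft_force: [0.6, 1.4, 8.8]
width: 0.505
```

```bash
python3 - <<'E'
from h import *
s=env.read_state();R=Rq(s['orientation']);print(s['ft_force'],s['torque'],np.degrees(np.arctan2(R[1,0],R[0,0])),s['ee_pos'],s['joints'].round(2))
a=shot('top','t2.png')
cv2.imwrite('pics/t2z.png',cv2.resize(a['pixels'][195:330,170:310],(560,540),interpolation=3))
E
```

```text
[0.59407163 1.39630425 8.84696058] [0.25449031 0.78925781 0.06966016] 90.90380732122756 [491.2477846  350.54433265 136.04151115] [-0.19  0.67 -0.79  1.7   0.55  1.   -1.16]
```

View pics/t2z.png

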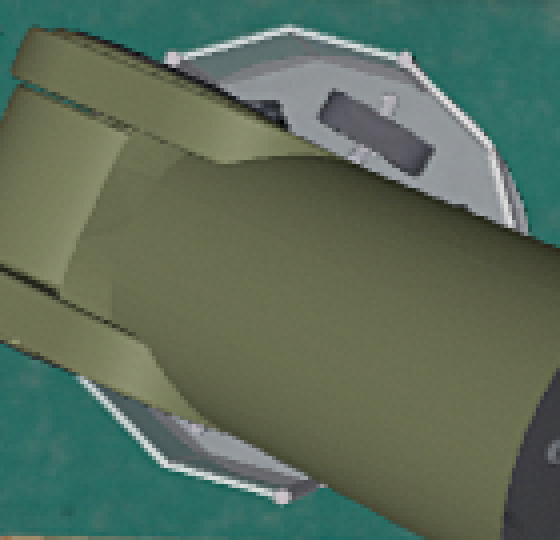

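Turned with the grip. Release and rise to view.

>>> {"method": "servo_tool", "body": {
  "steps": [
    [[0,0,0,0,0,0,110],[0,0,0,0,0,0,60],[0,0,0,0,0,0,20],[0,0,-0.5,0,0,0,0],[0,0,-1.5,0,0,0,0]]
  ]
}}

```text
t: 21.55
ee_pos: [490.0, 348.9, 153.9]
orientation: [-0.0, 0.701, 0.713, -0.001]
ft_force: [0.6, -0.4, 0.6]
width: 0.998
```

>>> {"method": "servo_tool", "body": {
  "steps": [
    [[0,0,-2.5,0,0,0,0],[0,0,-2.5,0,0,0,0],[0,0,-2.5,0,0,0,0],[0,0,-1.5,0,0,0,0],[0,0,0,0,0,0,0]]
  ]
}}

```text
t: 22.05
ee_pos: [490.9, 350.9, 247.9]
orientation: [0.0, 0.701, 0.713, 0.003]
ft_force: [0.1, -0.2, -0.1]
width: 1.0
```

```bash
python3 - <<'E'
from h import *
b=shot('wrist','w10.png')
s=b['state'];print(s['ee_pos'].tolist(),s['orientation'].tolist(),s['joint_vel'].round(3))
E
```

```text
[490.93080776487784, 350.89743934329096, 247.8865486524391] [0.00023089583865421333, 0.7012529428960979, 0.7129080504458748, 0.0025235641731162534] [-0.004  0.032  0.026  0.057  0.016 -0.041 -0.017]
```

View pics/w10.png

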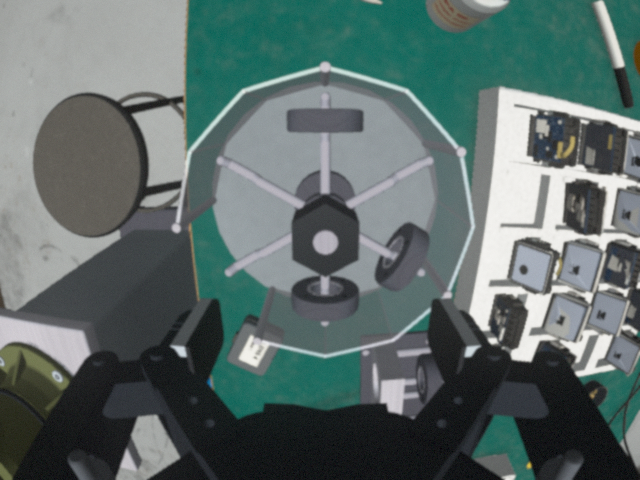

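```bash
cat > m10.py <<'E'
from h import *
np.set_printoptions(precision=1,suppress=True)
p=dict(env.camera('wrist'));p['state']=dict(ee_pos=np.array([490.93,350.9,247.89]),orientation=np.array([0.00023,0.70125,0.71291,0.00252]))
def wb(px,z):
    o,d=wray(p,px);return o+d*(z-o[2])/d[2]
k=wb((325,242),150);print('knobc',k)
c=np.array([490.7,349.9])
for q in [(325,67),(461,153),(177,228)]:
  w=wb(q,115)[:2]-c;print('post',np.hypot(*w),np.degrees(np.arctan2(w[1],w[0])))
for q in [(325,97),(431,159),(221,159),(229,271),(422,272),(324,323)]:
  w=wb(q,91)[:2]-c;print('tip',np.hypot(*w),np.degrees(np.arctan2(w[1],w[0])))
E
python3 m10.py
```

```text
knobc [491.4 349.8 150. ]
post 116.27473737968833 90.53950984646501
post 116.7563543310753 30.346640983560842
post 115.01795799863409 -178.87287980511965
tip 96.29786283520158 90.41054083124305
tip 98.7207466949708 31.096164705621817
tip 95.64166195812363 149.68481695693012
tip 93.88853826230338 -149.66372963301936
tip 96.99517668113499 -28.26544886753226
tip 96.38001258568548 -89.09454499269604
```

```bash
python3 - <<'E'
from h import *
print(fx(24,70,0))
plan(fx(24,70,190),93.64,n=7,f=110)
E
```

```text
[616.5074755  147.38247964   0.        ]
from [490.5 349.6 244.9] yaw 90.9 dist 244.5 rot 2.7 rows 7 need 5.43 t 22.15 w 1.001
[[[-2.92,1.75,0.79,0.01,0.0,-0.39,110],[-2.93,1.73,0.78,0.01,0.0,-0.39,110],[-2.94,1.71,0.78,0.01,0.0,-0.39,110],[-2.95,1.69,0.78,0.01,0.0,-0.39,110],[-2.96,1.67,0.78,0.01,0.0,-0.39,110]]]
[[[-2.98,1.65,0.78,0.01,0.0,-0.39,110],[-2.99,1.63,0.78,0.01,0.0,-0.39,110],[0,0,0,0,0,0,110],[0,0,0,0,0,0,110],[0,0,0,0,0,0,110]]]
```

>>> {"method": "servo_tool", "body": {
  "steps": [
    [[-2.92,1.75,0.78,0,0,-0.39,110],[-2.93,1.73,0.78,0,0,-0.39,110],[-2.94,1.71,0.78,0,0,-0.39,110],[-2.95,1.69,0.78,0,0,-0.39,110],[-2.96,1.67,0.78,0,0,-0.39,110]]
  ]
}}

```text
t: 22.65
ee_pos: [580.4, 203.6, 204.0]
orientation: [-0.0, 0.689, 0.725, -0.001]
ft_force: [0.2, -0.1, -0.0]
width: 0.571
```

>>> {"method": "servo_tool", "body": {
  "steps": [
    [[-2.98,1.65,0.78,0,0,-0.39,110],[-2.99,1.63,0.78,0,0,-0.39,110],[0,0,0,0,0,0,110],[0,0,0,0,0,0,110],[0,0,0,0,0,0,110]]
  ]
}}

```text
t: 23.15
ee_pos: [615.4, 148.8, 189.6]
orientation: [-0.001, 0.684, 0.73, 0.0]
ft_force: [-0.6, 0.5, 0.5]
width: 0.572
```

```bash
python3 - <<'E'
from h import *
b=shot('wrist','w11.png')
s=b['state'];print(s['ee_pos'].tolist(),s['orientation'].tolist(),s['joint_vel'].round(3),s['joints'].round(2))
print([(np.round(d['location'],1).tolist(),round(d['score'],2)) for d in env.search_frame(b,'ring_0_center')])
E
```

```text
[615.4089504466833, 148.75257175932705, 189.59444112967526] [-0.0006851633216891421, 0.6835036678328358, 0.7299467559428613, 9.938606490586167e-06] [-0.014 -0.011 -0.005 -0.002  0.002  0.001  0.002] [ 0.2   0.67 -0.84  1.55  0.53  1.17 -0.68]
[([324.7, 222.9], 0.76)]
```

View pics/w11.png

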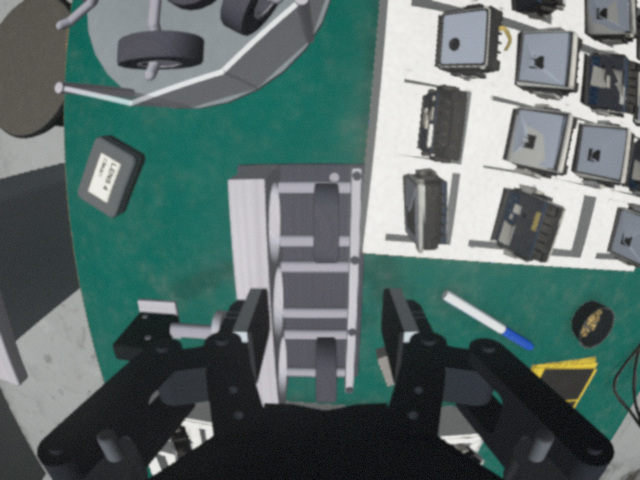

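```bash
python3 - <<'E'
from h import *
a=cv2.imread('pics/top0.png'); cv2.imwrite('pics/a1.png',cv2.resize(a[90:200,180:380],(800,440),interpolation=3))
b=cv2.imread('pics/side0.png'); cv2.imwrite('pics/a2.png',cv2.resize(b[160:290,290:480],(800,547),interpolation=3))
E
```

```text
(no output)
```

View pics/a1.png

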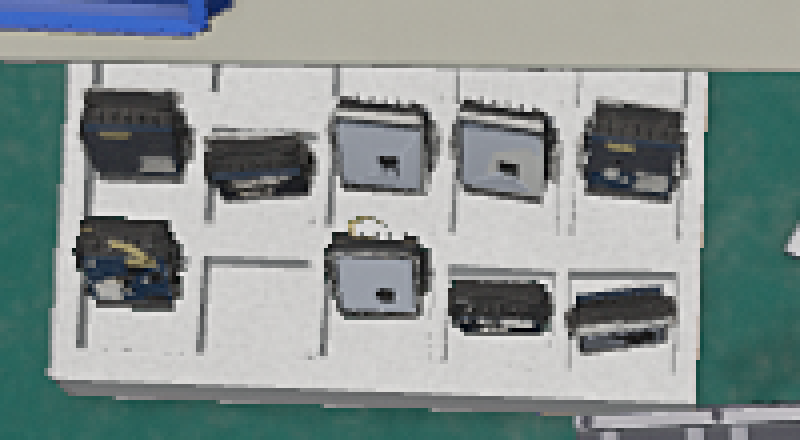

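View pics/a2.png

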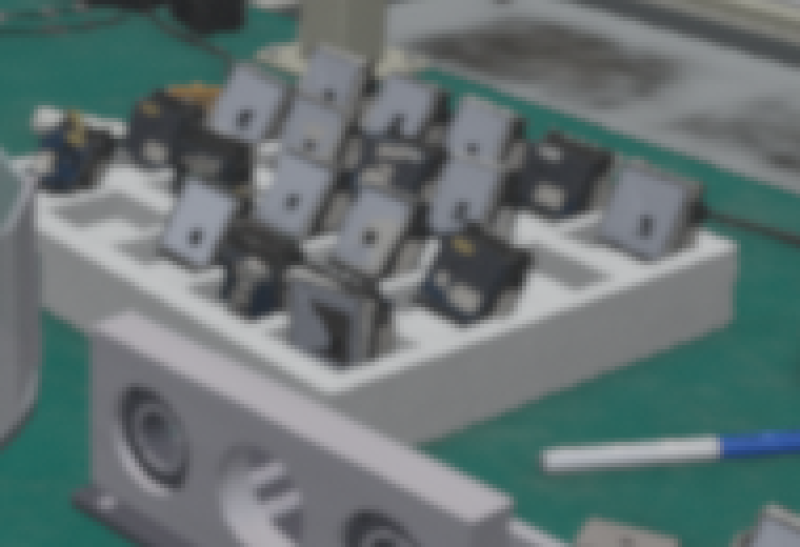

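```bash
python3 - <<'E'
from h import *
np.set_printoptions(precision=1,suppress=True)
T=lambda x,y:(180+x/4,90+y/4); S=lambda x,y:(290+x*.2375,160+y*.2375)
X,e=tri([ray('top',T(695,404)),ray('side',S(338,390))]);print('tray corner',X,e,infx(X))
X,e=tri([ray('top',T(678,290)),ray('side',S(383,300))]);print('part top',X,e,infx(X))
X,e=tri([ray('top',T(575,300)),ray('side',S(290,268))]);print('part top',X,e,infx(X))
p=dict(env.camera('wrist'));p['state']=dict(ee_pos=np.array([615.409,148.753,189.594]),orientation=np.array([-0.000685,0.6835037,0.7299468,0]))
def wb(px,z):
    o,d=wray(p,px);return o+d*(z-o[2])/d[2]
for z in (46,60,77):
  print(z,*[infx(wb(q,z)) for q in [(313.5,222),(338.5,222),(326,183),(326,262)]])
for q in [(368,165),(363,250)]: print('tray',[infx(wb(q,z)) for z in (0,40,45)])
E
```

```text
tray corner [644.9 123.7  51.2] [np.float64(3.8629225865370613), np.float64(3.8629225865370724)] [50.8 44.5 51.2]
part top [694.7 138.7  78.6] [np.float64(2.4183089385520025), np.float64(2.4183089385519088)] [101.5  56.4  78.6]
part top [686.9 193.2  78.3] [np.float64(4.550105793296244), np.float64(4.550105793296435)] [ 97.1 111.3  78.3]
46 [14. 71. 46.] [33.2 71.  46. ] [ 23.5 101.3  46. ] [23.7 38.  46. ]
60 [14.5 74.8 60. ] [32.7 74.9 60. ] [ 23.5 103.6  60. ] [23.7 43.5 60. ]
77 [15.  79.5 77. ] [32.1 79.6 77. ] [ 23.5 106.5  77. ] [23.6 50.3 77. ]
tray [array([ 60.1, 109.9,   0. ]), array([ 55.5, 114.5,  40. ]), array([ 54.9, 115.1,  45. ])]
tray [array([57.8, 31.7,  0. ]), array([53.5, 46. , 40. ]), array([53. , 47.8, 45. ])]
```

```bash
python3 - <<'E'
from h import *
print(infx(env.read_state()['ee_pos']))
plan(fx(23.6,70,105),93.64,n=5,f=159)
E
```

```text
[ 23.3  71.6 190.2]
from [615.7 148.9 190.2] yaw 93.8 dist 85.2 rot 0.2 rows 5 need 1.89 t 23.3 w 0.567
[[[-0.03,0.01,1.7,0.0,-0.01,0.03,159],[-0.03,0.01,1.7,0.0,-0.01,0.03,159],[-0.03,0.01,1.7,0.0,-0.01,0.03,159],[-0.03,0.01,1.7,0.0,-0.01,0.03,159],[-0.03,0.01,1.7,0.0,-0.01,0.03,159]]]
```

>>> {"method": "servo_tool", "body": {
  "steps": [
    [[-0.04,0.01,1.7,0,0,0,159],[-0.04,0.01,1.7,0,0,0,159],[-0.04,0.01,1.7,0,0,0,159],[-0.03,0,1.7,0,0,0,159],[0,0,1.7,0,0,0,159]]
  ]
}}

```text
t: 23.8
ee_pos: [616.4, 146.9, 104.5]
orientation: [0.0, 0.684, 0.73, 0.0]
ft_force: [0.4, 0.3, -0.1]
width: 0.38
```

>>> {"method": "servo_tool", "body": {
  "steps": [
    [[0,0,0,0,0,0,159],[0,0,0,0,0,0,159],[0,0,0,0,0,0,159],[0,0,0,0,0,0,159],[0,0,0,0,0,0,159]]
  ]
}}

```text
t: 24.3
ee_pos: [617.0, 146.1, 105.6]
orientation: [0.0, 0.684, 0.729, 0.0]
ft_force: [-0.3, 0.6, -0.5]
width: 0.379
```

```bash
python3 - <<'E'
from h import *
b=shot('wrist','w12.png')
s=b['state'];print(s['ee_pos'].tolist(),infx(s['ee_pos']),s['orientation'].tolist())
plan(fx(23.6,70,78),93.64,n=4,f=159)
E
```

```text
[616.96795606747, 146.0982994945418, 105.55019114691851] [ 24.4  68.7 105.6] [0.000332776392139358, 0.6841204684925373, 0.729368804139048, 0.0004705297010113579]
from [616.9 146.  105.4] yaw 93.7 dist 27.5 rot 0.1 rows 4 need 0.61 t 24.35 w 0.376
[[[0.03,-0.02,0.69,0.01,0.0,0.01,159],[0.03,-0.02,0.69,0.01,0.0,0.01,159],[0.03,-0.02,0.69,0.01,0.0,0.01,159],[0.03,-0.02,0.69,0.01,0.0,0.01,159],[0,0,0,0,0,0,159]]]
```

View pics/w12.png

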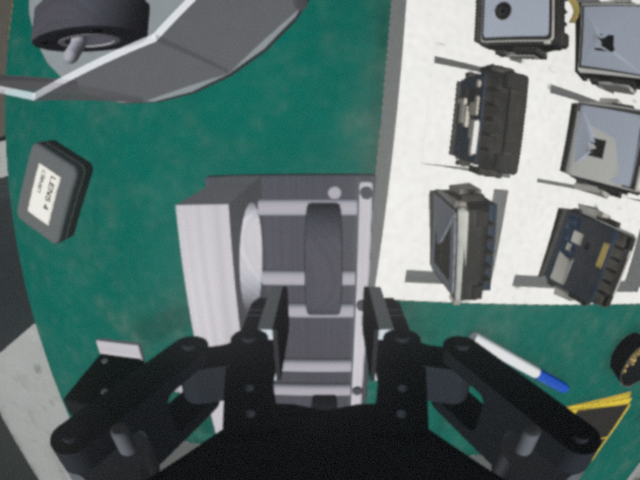

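>>> {"method": "servo_tool", "body": {
  "steps": [
    [[0.03,-0.02,0.69,0,0,0,159],[0.03,-0.02,0.69,0,0,0,159],[0.03,-0.02,0.69,0,0,0,159],[0.03,-0.02,0.69,0,0,0,159],[0,0,0,0,0,0,159]]
  ],
  "grip_force": 40
}}

```text
t: 24.85
ee_pos: [615.1, 146.8, 75.7]
orientation: [-0.001, 0.684, 0.729, -0.001]
ft_force: [0.5, -0.7, -0.4]
width: 0.378
```

```bash
python3 - <<'E'
from h import *
s=env.read_state();print(infx(s['ee_pos']),s['ft_force'])
E
```

```text
[22.5 69.5 75.7] [ 0.53435792 -0.6514455  -0.44282366]
```

>>> {"method": "servo_tool", "body": {
  "steps": [
    [[0,0,-0.1,0,0,0,159],[0,0,-0.05,0,0,0,159],[0,0,0,0,0,0,159],[0,0,0,0,0,0,159],[0,0,0,0,0,0,159]]
  ]
}}

```text
t: 25.35
ee_pos: [615.9, 147.1, 78.9]
orientation: [0.0, 0.684, 0.729, 0.0]
ft_force: [0.5, -0.2, 0.4]
width: 0.375
```

```bash
python3 - <<'E'
from h import *
s=env.read_state();print(infx(s['ee_pos']),s['ft_force'])
E
```

```text
[23.4 69.7 78.9] [ 0.5478975  -0.23095653  0.43639992]
```

>>> {"method": "servo_tool", "body": {
  "steps": [
    [[0,0,0.05,0,0,0,190],[0,0,0,0,0,0,215],[0,0,0,0,0,0,255],[0,0,0,0,0,0,255],[0,0,0,0,0,0,255]]
  ]
}}

```text
t: 25.85
ee_pos: [615.8, 147.1, 78.3]
orientation: [0.0, 0.684, 0.729, 0.0]
ft_force: [-0.5, -0.5, 2.6]
width: 0.195
```

```bash
python3 - <<'E'
from h import *
s=env.read_state();print(infx(s['ee_pos']),s['ft_force'],s['width'])
E
```

```text
[23.3 69.8 78.3] [-0.46379679 -0.47527857  2.55361222] 0.19549548256753557
```

>>> {"method": "servo_tool", "body": {
  "steps": [
    [[0,0,-0.5,0,0,0,255],[0,0,-1.5,0,0,0,255],[0,0,-3,0,0,0,255],[0,0,-4,0,0,0,255],[0,0,-3,0,0,0,255]]
  ]
}}

```text
t: 26.35
ee_pos: [615.9, 147.8, 201.5]
orientation: [0.0, 0.684, 0.73, 0.001]
ft_force: [0.2, 0.4, -0.8]
width: 0.193
```

```bash
cat >> h.py <<'E'
CC=np.array([490.7,349.9]);GA=-149.0
def gp(r,z,lat=0):
    a=np.radians(GA);return np.array([CC[0]+r*np.cos(a)-lat*np.sin(a),CC[1]+r*np.sin(a)+lat*np.cos(a),z])
def ingp(P):
    a=np.radians(GA);d=np.asarray(P)[:2]-CC;return np.array([d@[np.cos(a),np.sin(a)],d@[-np.sin(a),np.cos(a)],P[2]]).round(1)
E
python3 - <<'E'
from h import *
b=shot('wrist','w13.png');print(env.read_state()['joints'].round(2))
plan(gp(150,215),121,n=8,f=255)
E
```

```text
[ 0.2   0.65 -0.85  1.53  0.52  1.19 -0.67]
from [617.6 149.  206.5] yaw 93.7 dist 283.9 rot 27.3 rows 8 need 6.31 t 26.4 w 0.199
[[[1.75,-3.09,-0.13,0.06,-0.01,-3.41,255],[1.93,-2.98,-0.12,0.06,-0.01,-3.41,255],[2.1,-2.86,-0.12,0.06,-0.01,-3.41,255],[2.27,-2.73,-0.12,0.06,-0.01,-3.41,255],[2.43,-2.59,-0.12,0.06,-0.01,-3.41,255]]]
[[[2.58,-2.44,-0.11,0.06,-0.01,-3.41,255],[2.72,-2.28,-0.11,0.06,-0.01,-3.41,255],[2.85,-2.11,-0.11,0.06,-0.01,-3.41,255],[0,0,0,0,0,0,255],[0,0,0,0,0,0,255]]]
```

View pics/w13.png

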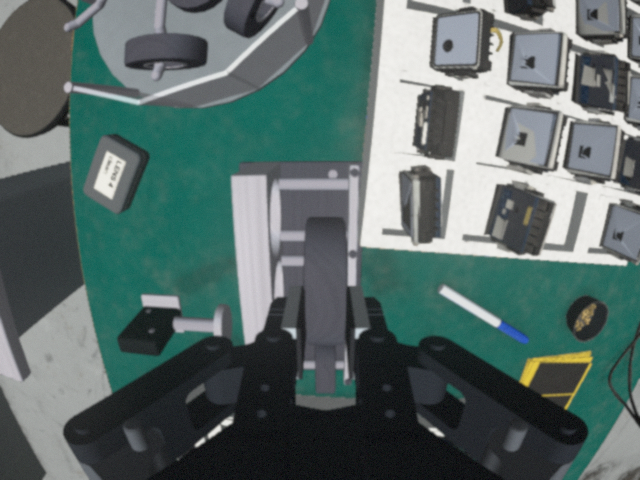

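>>> {"method": "servo_tool", "body": {
  "steps": [
    [[1.75,-3.09,-0.12,0,0,-3.4,255],[1.93,-2.98,-0.12,0,0,-3.4,255],[2.1,-2.86,-0.12,0,0,-3.4,255],[2.27,-2.73,-0.12,0,0,-3.4,255],[2.43,-2.59,-0.12,0,0,-3.4,255]]
  ],
  "grip_force": 60
}}

```text
t: 26.9
ee_pos: [454.7, 225.1, 205.1]
orientation: [0.0, 0.568, 0.823, 0.0]
ft_force: [0.5, 1.1, -0.4]
width: 0.184
```

>>> {"method": "servo_tool", "body": {
  "steps": [
    [[2.58,-2.44,-0.11,0,0,-3.4,255],[2.72,-2.28,-0.11,0,0,-3.4,255],[2.85,-2.11,-0.11,0,0,-3.4,255],[0,0,0,0,0,0,255],[0,0,0,0,0,0,255]]
  ]
}}

```text
t: 27.4
ee_pos: [360.1, 271.5, 208.3]
orientation: [0.001, 0.493, 0.87, 0.0]
ft_force: [0.7, 0.4, -1.3]
width: 0.188
```

```bash
python3 - <<'E'
from h import *
print(ingp(env.read_state()['ee_pos']),env.read_state()['joints'].round(2))
plan(gp(150,121.5),121,n=5,f=255)
E
```

```text
[ 1.523e+02 -1.000e-01  2.083e+02] [ 0.07  0.43 -1.08  1.98  0.45  1.   -0.69]
from [360.1 271.5 208.3] yaw 121.0 dist 86.8 rot 0.1 rows 5 need 1.93 t 27.4 w 0.188
[[[0.0,0.04,1.74,0.02,0.01,-0.01,255],[0.0,0.04,1.74,0.02,0.01,-0.01,255],[0.0,0.04,1.74,0.02,0.01,-0.01,255],[0.0,0.05,1.74,0.02,0.01,-0.01,255],[0.0,0.05,1.74,0.02,0.01,-0.01,255]]]
```

>>> {"method": "servo_tool", "body": {
  "steps": [
    [[0,0.04,1.74,0,0,0,255],[0,0.04,1.74,0,0,0,255],[0,0.04,1.74,0,0,0,255],[0,0.04,1.74,0,0,0,255],[0,0.04,1.7,0,0,0,255]]
  ]
}}

```text
t: 27.9
ee_pos: [363.4, 271.6, 120.2]
orientation: [0.0, 0.495, 0.869, 0.0]
ft_force: [-0.4, 0.2, -1.0]
width: 0.184
```

>>> {"method": "servo_tool", "body": {
  "steps": [
    [[0,0,0,0,0,0,255],[0,0,0,0,0,0,255],[0,0,0,0,0,0,255],[0,0,0,0,0,0,255],[0,0,0,0,0,0,255]]
  ]
}}

```text
t: 28.4
ee_pos: [362.4, 272.3, 121.5]
orientation: [0.0, 0.494, 0.87, 0.0]
ft_force: [0.0, -0.5, -0.6]
width: 0.179
```

```bash
python3 - <<'E'
from h import *
b=shot('wrist','w14.png');s=b['state'];print(ingp(s['ee_pos']),s['ee_pos'].tolist(),s['orientation'].tolist())
a=shot('side','s14.png');cv2.imwrite('pics/s14z.png',cv2.resize(a['pixels'][130:310,120:360],(800,600),interpolation=3))
E
```

```text
[149.9   0.5 121.5] [362.42975706091505, 272.2832403847971, 121.45712585610971] [0.00031097656617459497, 0.49361398388448613, 0.8696809436179296, 0.0004410386480799216]
```

View pics/w14.png

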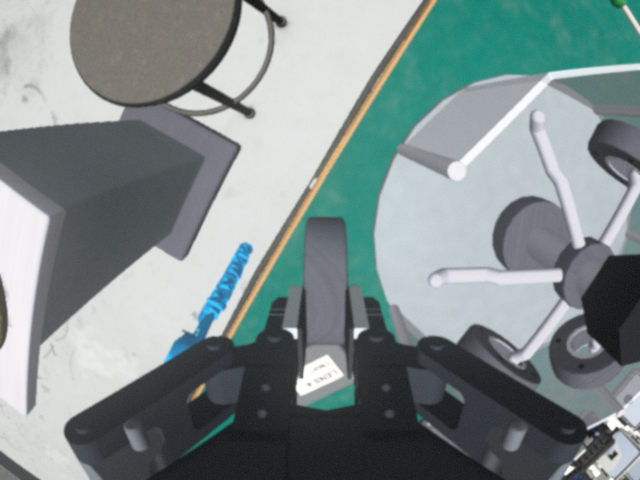

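View pics/s14z.png

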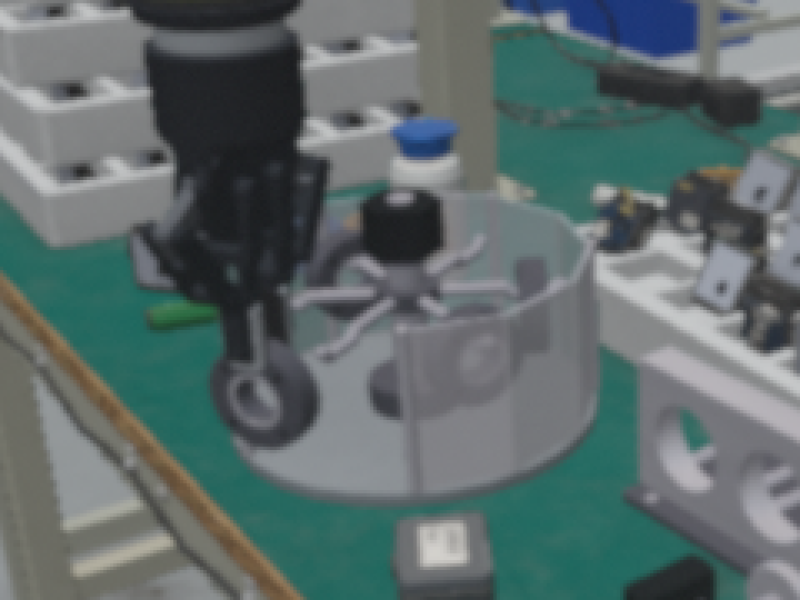

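```bash
python3 - <<'E'
from h import *
np.set_printoptions(precision=1,suppress=True)
for X in [gp(150,89),gp(100,89),gp(66,91),gp(78,75),np.r_[CC,150]]:
  print((proj('side',X)-[120,130])*10/3)
p=dict(env.camera('wrist'));p['state']=dict(ee_pos=np.array([362.43,272.283,121.457]),orientation=np.array([0.00031098,0.49361398,0.86968094,0.00044104]))
for X in [gp(100,89),gp(66,93),gp(90,93),gp(150,120),gp(150,58)]: print(wproj(p,X))
def wb(px,z):
    o,d=wray(p,px);return o+d*(z-o[2])/d[2]
for q in [(436,278),(453,275),(500,273),(540,274)]: print(q,ingp(wb(q,91)))
for q in [(456,171)]: print(q,ingp(wb(q,115)))
for q in [(306,222),(345,222),(325,217),(304,290),(347,290)]: print('ring',q,ingp(wb(q,110)))
E
```

```text
[261.8 392.3]
[313.6 355.3]
[345.8 329.1]
[337.1 361.7]
[396.1 199.3]
[426.2 279.8]
[490.7 280.9]
[447.4 282.6]
[325.7 312.7]
[325.4 258.3]
(436, 278) [95.6 -1.8 91. ]
(453, 275) [86.8 -3.1 91. ]
(500, 273) [60.2 -3.3 91. ]
(540, 274) [34.4 -1.7 91. ]
(456, 171) [ 99.2 -57.6 115. ]
ring (306, 222) [157.8 -35.6 110. ]
ring (345, 222) [142.2 -35.6 110. ]
ring (325, 217) [150.2 -37.6 110. ]
ring (304, 290) [159.2  -5.5 110. ]
ring (347, 290) [140.9  -5.5 110. ]
```

```bash
python3 - <<'E'
from h import *
a=cv2.imread('pics/s14.png')
print(-CAM['side']['R'].T@CAM['side']['t'])
x0,y0,k=170,195,10
outs=[]
for c in (89,85.5):
  z=cv2.resize(a[y0:y0+75,x0:x0+60],None,fx=k,fy=k,interpolation=3)[:,:]
  al=np.radians(GA);n=np.array([np.cos(al),np.sin(al),0]);t=np.array([-n[1],n[0],0])
  for r in (141,159):
   for rad,col in((31,(0,255,255)),(13,(0,0,255))):
    th=np.linspace(0,2*np.pi,60);P=np.array([gp(r,c)+rad*(np.cos(q)*t+np.sin(q)*np.array([0,0,1])) for q in th])
    q=((proj('side',P)-[x0-.5,y0-.5])*k).astype(int);cv2.polylines(z,[q],True,col if r==159 else (0,255,0),1)
  outs.append(cv2.resize(z,(400,500)))
cv2.imwrite('pics/s14o.png',np.hstack(outs))
E
```

```text
[  95.67420694 -440.51055004  463.35715671]
```

View pics/s14o.png

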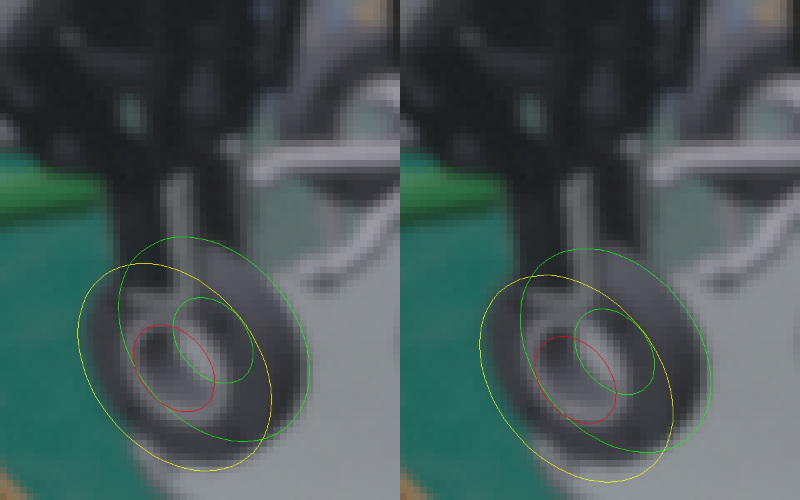

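>>> {"method": "servo_tool", "body": {
  "steps": [
    [[0.2,0.5,0,0,0,0,255],[0,1.0,0,0,0,0,255],[0,1.0,0,0,0,0,255],[0,1.0,0,0,0,0,255],[0,0.5,0,0,0,0,255]]
  ]
}}

```text
t: 29.05
ee_pos: [396.6, 295.3, 120.8]
orientation: [-0.0, 0.494, 0.87, 0.0]
ft_force: [0.1, -0.4, -1.4]
width: 0.188
```

```bash
python3 - <<'E'
from h import *
b=shot('wrist','w15.png');s=b['state'];print(ingp(s['ee_pos']),s['ft_force'],s['width'])
a=shot('side','s15.png');cv2.imwrite('pics/s15z.png',cv2.resize(a['pixels'][180:280,160:320],(800,500),interpolation=3))
E
```

```text
[108.8  -1.6 120.8] [ 0.11159691 -0.41624982 -1.37370909] 0.18758640142378086
```

View pics/s15z.png

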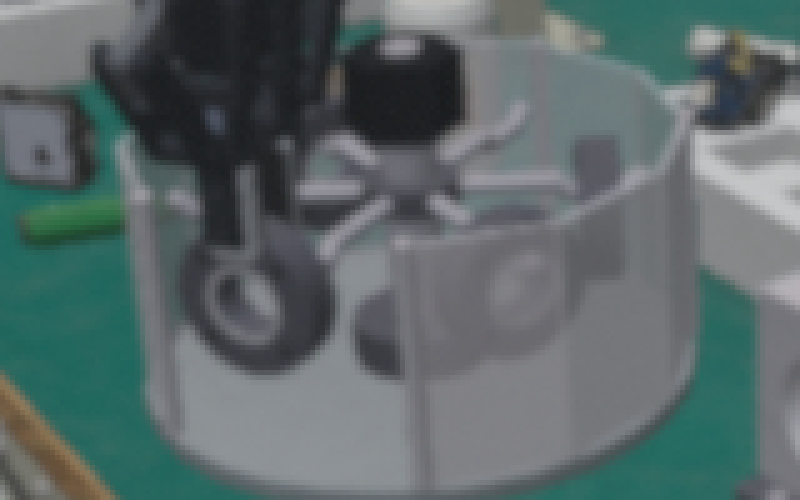

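View pics/w15.png

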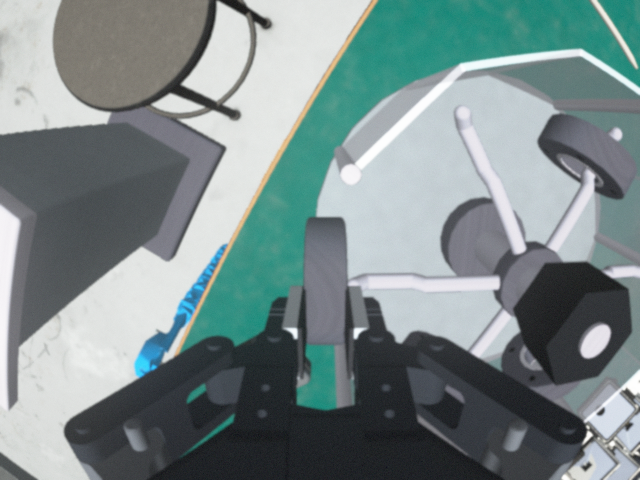

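>>> {"method": "servo_tool", "body": {
  "steps": [
    [[0,0.5,0,0,0,0,255],[0,0.7,0,0,0,0,255],[0,0.7,0,0,0,0,255],[0,0.7,0,0,0,0,255],[0,0.4,0,0,0,0,255]]
  ]
}}

```text
t: 29.65
ee_pos: [421.8, 310.3, 120.9]
orientation: [-0.0, 0.494, 0.87, 0.0]
ft_force: [-0.0, -0.3, -0.4]
width: 0.185
```

```bash
python3 - <<'E'
from h import *
b=shot('wrist','w16.png');s=b['state'];print(ingp(s['ee_pos']),s['ft_force'],s['torque'],s['width'])
a=shot('side','s16.png');cv2.imwrite('pics/s16z.png',cv2.resize(a['pixels'][180:280,160:320],(800,500),interpolation=3))
E
```

```text
[ 79.4  -1.5 120.9] [-0.04571884 -0.29892968 -0.40278404] [0.00889236 0.00707177 0.03744961] 0.1850364182136676
```

View pics/s16z.png

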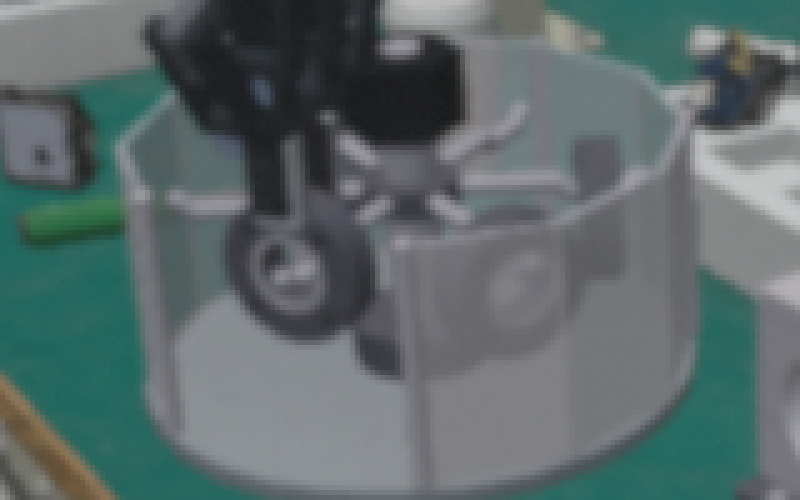

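View pics/w16.png

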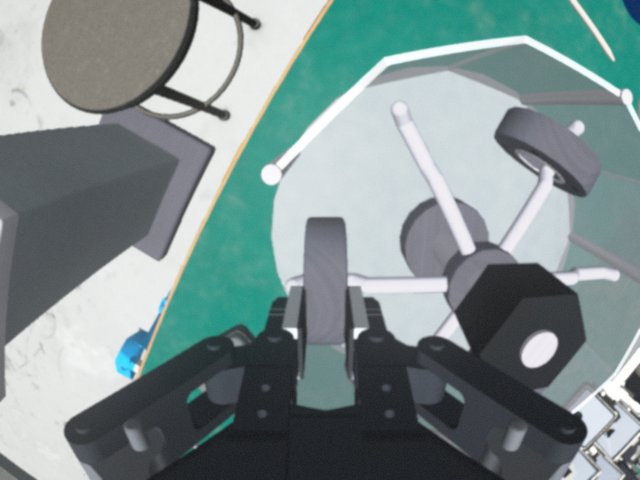

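>>> {"method": "servo_tool", "body": {
  "steps": [
    [[0,0.12,0.2,0,0,0,255],[0,0,0.3,0,0,0,255],[0,0,0.3,0,0,0,255],[0,0,0.2,0,0,0,255],[0,0,0,0,0,0,255]]
  ]
}}

```text
t: 30.25
ee_pos: [421.9, 310.2, 110.5]
orientation: [-0.0, 0.493, 0.87, -0.0]
ft_force: [-0.3, -0.6, -1.1]
width: 0.182
```

```bash
python3 - <<'E'
from h import *
s=env.read_state();print(ingp(s['ee_pos']),s['ft_force'],s['torque'],s['width'])
E
```

```text
[ 79.4  -1.4 110.5] [-0.34556966 -0.58041446 -1.13538476] [-0.03433729  0.03859481 -0.01737601] 0.18224728887305439
```

>>> {"method": "servo_tool", "body": {
  "steps": [
    [[0,0.1,0.1,0,0,0,255],[0,0,0.1,0,0,0,255],[0,0,0.05,0,0,0,255],[0,0,0,0,0,0,255],[0,0,0,0,0,0,255]]
  ]
}}

```text
t: 30.75
ee_pos: [423.0, 311.0, 108.4]
orientation: [-0.0, 0.493, 0.87, 0.0]
ft_force: [0.3, -0.1, 0.1]
width: 0.183
```

```bash
python3 - <<'E'
from h import *
s=env.read_state();print(ingp(s['ee_pos']),s['ft_force'],s['torque'],s['width'])
E
```

```text
[ 78.1  -1.5 108.4] [ 0.29008478 -0.05223484  0.09219409] [-0.05018609 -0.00700835 -0.03378587] 0.1832671988011988
```

Slightly positive now; a little lower.

>>> {"method": "servo_tool", "body": {
  "steps": [
    [[0,0,0.07,0,0,0,255],[0,0,0.05,0,0,0,255],[0,0,0,0,0,0,255],[0,0,0,0,0,0,255],[0,0,0,0,0,0,255]]
  ]
}}

```text
t: 31.25
ee_pos: [423.1, 311.0, 107.4]
orientation: [0.0, 0.493, 0.87, 0.0]
ft_force: [-0.8, -1.4, 5.1]
width: 0.188
```

```bash
python3 - <<'E'
from h import *
s=env.read_state();print(ingp(s['ee_pos']),s['ft_force'],s['torque'],s['width'])
a=shot('side','s17.png');cv2.imwrite('pics/s17z.png',cv2.resize(a['pixels'][180:280,160:320],(800,500),interpolation=3))
E
```

```text
[ 78.   -1.5 107.4] [-0.80297354 -1.37011527  5.1107588 ] [-0.2699938   0.18316978  0.00517074] 0.18795607275148113
```

View pics/s17z.png

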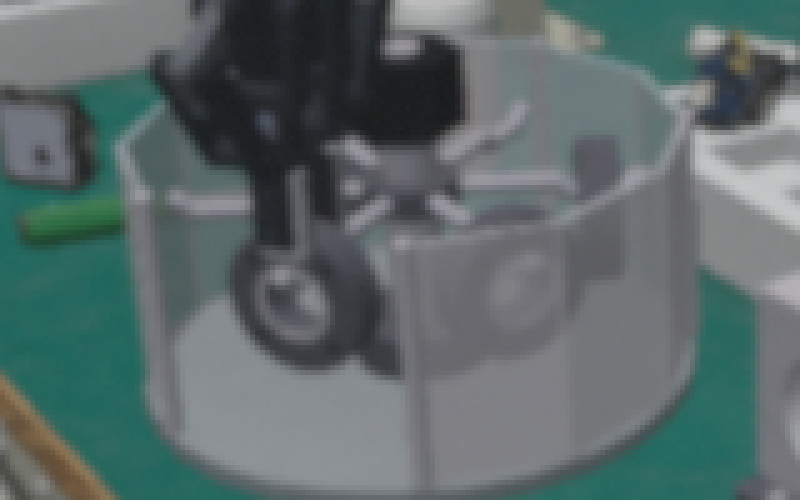

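>>> {"method": "servo_tool", "body": {
  "steps": [
    [[0,0,0,0,0,0,190],[0,0,0,0,0,0,175],[0,0,0,0,0,0,160],[0,0,0,0,0,0,155],[0,0,0,0,0,0,155]]
  ]
}}

```text
t: 31.8
ee_pos: [423.0, 310.9, 107.1]
orientation: [-0.0, 0.493, 0.87, -0.0]
ft_force: [-0.7, -0.3, 0.3]
width: 0.391
```

>>> {"method": "servo_tool", "body": {
  "steps": [
    [[0,0,-0.4,0,0,0,155],[0,0,-1,0,0,0,155],[0,0,-2,0,0,0,155],[0,0,-3,0,0,0,155],[0,0,-3,0,0,0,155]]
  ]
}}

```text
t: 32.3
ee_pos: [422.6, 311.0, 202.9]
orientation: [-0.0, 0.493, 0.87, -0.0]
ft_force: [0.6, 0.4, 0.2]
width: 0.396
```

```bash
python3 - <<'E'
from h import *
b=shot('wrist','w18.png');s=b['state'];print(ingp(s['ee_pos']),s['ft_force'],s['width'])
a=shot('side','s18.png');cv2.imwrite('pics/s18z.png',cv2.resize(a['pixels'][180:280,160:320],(800,500),interpolation=3))
E
```

```text
[ 78.4  -1.7 202.9] [0.57725629 0.43627878 0.24226279] 0.3955813819941754
```

View pics/s18z.png

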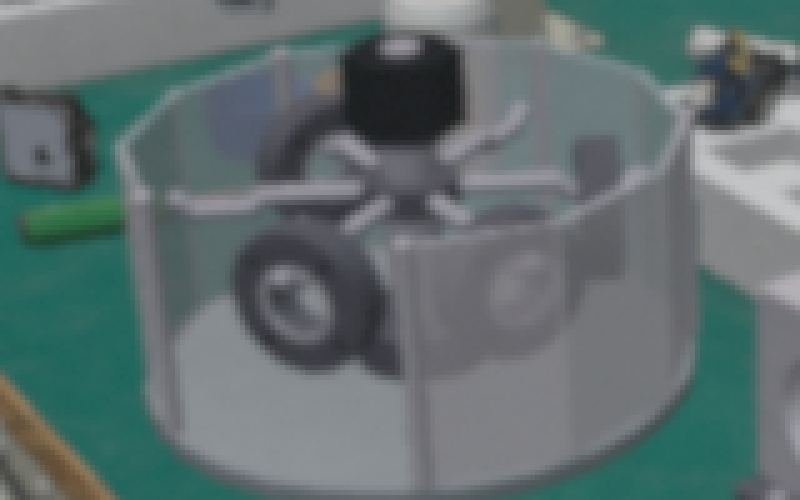

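View pics/w18.png

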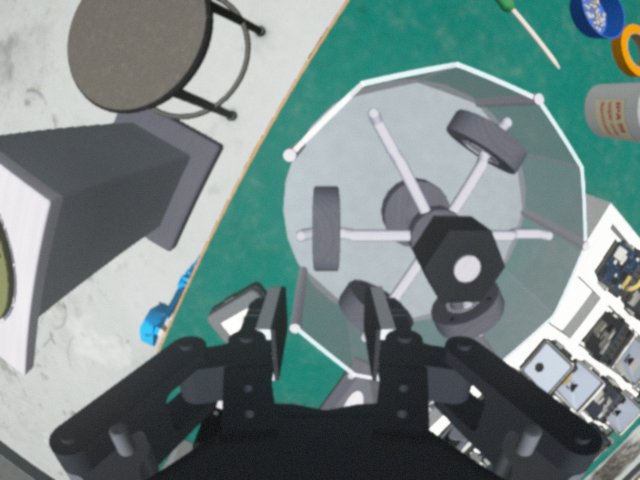

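```bash
python3 - <<'E'
from h import *
plan([490.7,349.9,185],90.6,n=5,f=0)
E
```

```text
from [423.9 313.  205.6] yaw 120.9 dist 79.1 rot 30.3 rows 5 need 3.79 t 32.4 w 0.391
[[[-0.05,1.52,0.42,0.07,-0.03,6.06,0],[0.11,1.52,0.42,0.07,-0.03,6.06,0],[0.27,1.5,0.42,0.07,-0.03,6.06,0],[0.42,1.47,0.42,0.07,-0.03,6.06,0],[0.58,1.41,0.41,0.07,-0.03,6.06,0]]]
```

>>> {"method": "servo_tool", "body": {
  "steps": [
    [[-0.05,1.52,0.42,0,0,6.06,0],[0.11,1.52,0.42,0,0,6.06,0],[0.27,1.5,0.42,0,0,6.06,0],[0.42,1.47,0.42,0,0,6.06,0],[0.58,1.41,0.41,0,0,6.06,0]]
  ]
}}

```text
t: 32.9
ee_pos: [490.1, 347.9, 180.1]
orientation: [0.0, 0.705, 0.709, -0.0]
ft_force: [-0.8, -0.3, 0.3]
width: 1.001
```

>>> {"method": "servo_tool", "body": {
  "steps": [
    [[0,0,0,0,0,0,0],[0,0,0,0,0,0,0],[0,0,0,0,0,0,0],[0,0,0,0,0,0,0],[0,0,0,0,0,0,0]]
  ]
}}

```text
t: 33.4
ee_pos: [489.5, 347.5, 180.6]
orientation: [0.0, 0.703, 0.711, 0.0]
ft_force: [-0.2, -0.0, -0.0]
width: 1.0
```

```bash
python3 - <<'E'
from h import *
b=shot('wrist','w19.png');s=b['state']
np.save('w19.npy',np.r_[s['ee_pos'],s['orientation']])
plan([490.7,349.9,134.5],90.6,n=5,f=0)
E
```

```text
from [489.6 347.6 180.5] yaw 90.6 dist 46.1 rot 0.0 rows 5 need 1.02 t 33.45 w 0.999
[[[0.05,0.02,0.92,0.0,0.0,0.0,0],[0.05,0.02,0.92,0.0,0.0,0.0,0],[0.05,0.02,0.92,0.0,0.0,0.0,0],[0.05,0.02,0.92,0.0,0.0,0.0,0],[0.05,0.02,0.92,0.0,0.0,0.0,0]]]
```

View pics/w19.png

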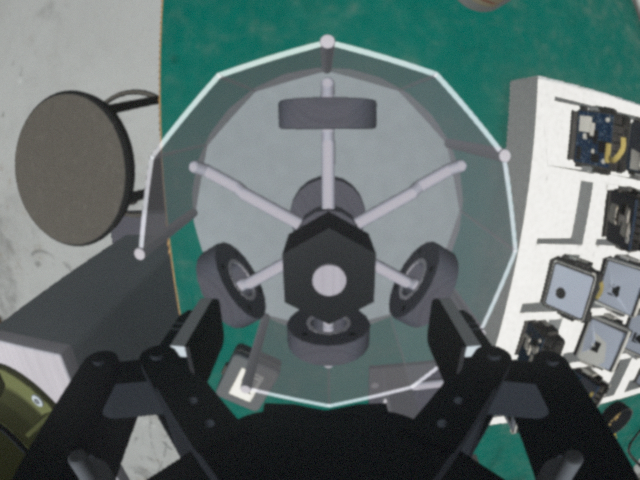

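>>> {"method": "servo_tool", "body": {
  "steps": [
    [[0.1,0.05,0.92,0,0,0,0],[0.1,0.05,0.92,0,0,0,0],[0.05,0,0.92,0,0,0,0],[0,0,0.92,0,0,0,0],[0,0,0.9,0,0,0,0]]
  ]
}}

```text
t: 33.95
ee_pos: [490.5, 350.2, 133.3]
orientation: [-0.0, 0.704, 0.711, -0.0]
ft_force: [0.1, -0.7, -0.0]
width: 1.001
```

>>> {"method": "servo_tool", "body": {
  "steps": [
    [[0,0,0,0,0,0,90],[0,0,0,0,0,0,120],[0,0,0,0,0,0,200],[0,0,0,0,0,0,255],[0,0,0,0,0,0,255]]
  ],
  "grip_force": 40
}}

```text
t: 34.45
ee_pos: [491.3, 350.6, 135.1]
orientation: [0.0, 0.704, 0.711, 0.001]
ft_force: [1.3, -0.3, 1.8]
width: 0.504
```

>>> {"method": "servo_tool", "body": {
  "steps": [
    [[0,0,0,0,0,-4,255],[0,0,0,0,0,-6.5,255],[0,0,0,0,0,-6.5,255],[0,0,0,0,0,-6.5,255],[0,0,0,0,0,-6.5,255]]
  ]
}}

```text
t: 34.95
ee_pos: [491.5, 350.6, 135.1]
orientation: [0.0, 0.494, 0.869, 0.001]
ft_force: [2.0, 1.3, 0.8]
width: 0.506
```

>>> {"method": "servo_tool", "body": {
  "steps": [
    [[0,0,0,0,0,-6.5,255],[0,0,0,0,0,-6.5,255],[0,0,0,0,0,-6.5,255],[0,0,0,0,0,-6.5,255],[0,0,0,0,0,-4.5,255]]
  ]
}}

```text
t: 35.45
ee_pos: [491.8, 350.9, 135.1]
orientation: [0.001, 0.248, 0.969, 0.001]
ft_force: [3.3, 1.4, -0.3]
width: 0.504
```

>>> {"method": "servo_tool", "body": {
  "steps": [
    [[0,0,0,0,0,0,255],[0,0,0,0,0,0,255],[0,0,0,0,0,0,255],[0,0,0,0,0,0,255],[0,0,0,0,0,0,255]]
  ]
}}

```text
t: 35.95
ee_pos: [491.8, 350.9, 135.1]
orientation: [0.001, 0.251, 0.968, 0.001]
ft_force: [4.3, 1.6, 2.5]
width: 0.51
```

```bash
python3 - <<'E'
from h import *
s=env.read_state();R=Rq(s['orientation']);print(s['ft_force'],np.degrees(np.arctan2(R[1,0],R[0,0])),s['ee_pos'],s['joints'].round(2))
E
```

```text
[4.25436979 1.62841796 2.53818025] 150.8872798315605 [491.75239029 350.87937593 135.12841462] [-0.07  0.77 -1.05  1.7   0.73  1.12 -0.28]
```

>>> {"method": "servo_tool", "body": {
  "steps": [
    [[0,0,0,0,0,0,110],[0,0,0,0,0,0,60],[0,0,0,0,0,0,20],[0,0,-0.5,0,0,0,0],[0,0,-1.5,0,0,0,0]]
  ]
}}

```text
t: 36.45
ee_pos: [490.1, 349.6, 154.0]
orientation: [-0.001, 0.25, 0.968, -0.001]
ft_force: [-0.2, -0.4, 1.6]
width: 1.0
```

>>> {"method": "servo_tool", "body": {
  "steps": [
    [[0,0,-2.5,0,0,0,0],[0,0,-2.5,0,0,0,0],[0,0,-2.5,0,0,0,0],[0,0,-1.5,0,0,0,0],[0,0,0,0,0,0,0]]
  ]
}}

```text
t: 36.95
ee_pos: [491.0, 351.4, 247.3]
orientation: [0.001, 0.25, 0.968, 0.002]
ft_force: [-0.5, -0.9, 0.4]
width: 1.003
```

```bash
python3 - <<'E'
from h import *
b=shot('wrist','w20.png');s=b['state'];print(s['ee_pos'].tolist(),s['orientation'].tolist())
plan(fx(24,-70,190),93.64,n=10,f=110)
E
```

```text
[490.960433583821, 351.38624935105867, 247.31961343061678] [0.0011488733482427228, 0.2498385548611952, 0.9682853222068959, 0.0017062806296178588]
from [490.8 350.6 245.5] yaw 151.1 dist 372.6 rot 57.4 rows 10 need 8.28 t 37.0 w 0.996
[[[-2.84,-2.35,0.55,0.01,0.0,5.74,110],[-3.06,-2.05,0.55,0.01,0.0,5.74,110],[-3.25,-1.74,0.55,0.01,0.0,5.74,110],[-3.41,-1.4,0.56,0.01,0.0,5.74,110],[-3.53,-1.06,0.56,0.01,0.0,5.74,110]]]
[[[-3.62,-0.7,0.56,0.01,0.0,5.74,110],[-3.67,-0.33,0.56,0.01,0.0,5.74,110],[-3.68,0.04,0.56,0.01,0.0,5.74,110],[-3.66,0.4,0.56,0.01,0.0,5.74,110],[-3.6,0.77,0.56,0.01,0.0,5.74,110]]]
```

View pics/w20.png

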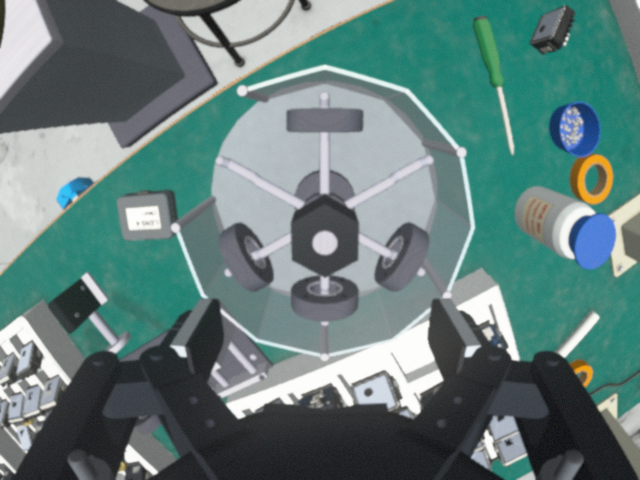

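>>> {"method": "servo_tool", "body": {
  "steps": [
    [[-2.84,-2.35,0.55,0,0,5.74,110],[-3.06,-2.05,0.55,0,0,5.74,110],[-3.25,-1.74,0.55,0,0,5.74,110],[-3.41,-1.4,0.56,0,0,5.74,110],[-3.53,-1.06,0.56,0,0,5.74,110]]
  ]
}}

```text
t: 37.5
ee_pos: [558.0, 176.8, 215.3]
orientation: [-0.001, 0.484, 0.875, -0.001]
ft_force: [0.8, -0.1, 0.8]
width: 0.564
```

>>> {"method": "servo_tool", "body": {
  "steps": [
    [[-3.62,-0.7,0.56,0,0,5.74,110],[-3.67,-0.33,0.56,0,0,5.74,110],[-3.68,0.04,0.56,0,0,5.74,110],[-3.66,0.4,0.56,0,0,5.74,110],[-3.6,0.77,0.56,0,0,5.74,159]]
  ]
}}

```text
t: 38.0
ee_pos: [625.2, 5.5, 187.1]
orientation: [-0.001, 0.686, 0.728, -0.001]
ft_force: [-0.4, 0.6, 0.1]
width: 0.415
```

>>> {"method": "servo_tool", "body": {
  "steps": [
    [[0,0,0,0,0,0,159],[0,0,0,0,0,0,159],[0,0,0,0,0,0,159],[0,0,0,0,0,0,159],[0,0,0,0,0,0,159]]
  ]
}}

```text
t: 38.5
ee_pos: [625.3, 8.6, 189.0]
orientation: [-0.0, 0.683, 0.73, 0.0]
ft_force: [-0.4, 0.6, -0.2]
width: 0.377
```

```bash
python3 - <<'E'
from h import *
b=shot('wrist','w21.png');s=b['state'];print(s['ee_pos'].tolist(),s['orientation'].tolist(),infx(s['ee_pos']))
np.save('w21.npy',np.r_[s['ee_pos'],s['orientation']])
E
```

```text
[625.2634098496394, 8.633921258189469, 188.96533602436693] [-3.884999857655764e-05, 0.683323154682394, 0.7301160443990646, 0.0001627164460086311] [ 23.9 -69.  189. ]
```

View pics/w21.png

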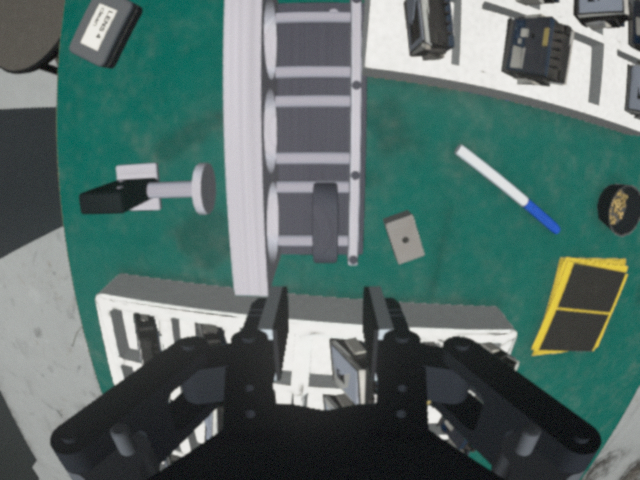

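```bash
python3 - <<'E'
from h import *
p=dict(env.camera('wrist'));v=np.load('w21.npy');p['state']=dict(ee_pos=v[:3],orientation=v[3:])
def wb(px,z):
    o,d=wray(p,px);return o+d*(z-o[2])/d[2]
for z in (46,60): print(z,*[infx(wb(q,z)) for q in [(313,222),(338.5,222),(326,183),(326,263)]])
plan(fx(23.7,-70,78.2),93.64,n=8,f=159)
E
```

```text
46 [ 14.7 -69.4  46. ] [ 34.3 -69.4  46. ] [ 24.6 -39.1  46. ] [  24.8 -103.2   46. ]
60 [ 15.2 -65.5  60. ] [ 33.8 -65.5  60. ] [ 24.6 -36.8  60. ] [ 24.8 -97.6  60. ]
from [625.4   8.1 188.9] yaw 93.7 dist 110.7 rot 0.1 rows 8 need 2.46 t 38.6 w 0.378
[[[-0.01,0.0,1.38,0.0,0.0,0.01,159],[-0.01,0.0,1.38,0.0,0.0,0.01,159],[-0.01,0.0,1.38,0.0,0.0,0.01,159],[-0.01,0.0,1.38,0.0,0.0,0.01,159],[-0.01,0.0,1.38,0.0,0.0,0.01,159]]]
[[[-0.01,0.0,1.38,0.0,0.0,0.01,159],[-0.01,0.0,1.38,0.0,0.0,0.01,159],[-0.01,0.0,1.38,0.0,0.0,0.01,159],[0,0,0,0,0,0,159],[0,0,0,0,0,0,159]]]
```

>>> {"method": "servo_tool", "body": {
  "steps": [
    [[-0.02,0.04,1.4,0,0,0,159],[-0.02,0.04,1.6,0,0,0,159],[-0.02,0,1.6,0,0,0,159],[0,0,1.6,0,0,0,159],[0,0,1.6,0,0,0,159]]
  ]
}}

```text
t: 39.1
ee_pos: [626.0, 6.8, 108.8]
orientation: [-0.0, 0.684, 0.729, -0.0]
ft_force: [-0.6, -0.2, -0.2]
width: 0.374
```

>>> {"method": "servo_tool", "body": {
  "steps": [
    [[0,0,1.2,0,0,0,159],[0,0,1.0,0,0,0,159],[0,0,0.7,0,0,0,159],[0,0,0,0,0,0,159],[0,0,0,0,0,0,159]]
  ],
  "grip_force": 40
}}

```text
t: 39.6
ee_pos: [626.6, 7.1, 82.1]
orientation: [0.0, 0.684, 0.729, 0.0]
ft_force: [-0.0, -0.6, 0.6]
width: 0.377
```

>>> {"method": "servo_tool", "body": {
  "steps": [
    [[0,0,0,0,0,0,159],[0,0,0,0,0,0,159],[0,0,0,0,0,0,159],[0,0,0,0,0,0,159],[0,0,0,0,0,0,159]]
  ]
}}

```text
t: 40.1
ee_pos: [626.4, 6.8, 81.9]
orientation: [0.0, 0.684, 0.729, 0.0]
ft_force: [0.2, -0.5, 0.3]
width: 0.371
```

```bash
python3 - <<'E'
from h import *
s=env.read_state();print(infx(s['ee_pos']),s['ft_force'])
E
```

```text
[ 24.9 -70.9  81.9] [ 0.23404295 -0.52755921  0.30380038]
```

Lower 3.7 mm, then close.

>>> {"method": "servo_tool", "body": {
  "steps": [
    [[0.08,0,0.15,0,0,0,159],[0,0,0.15,0,0,0,159],[0,0,0.07,0,0,0,159],[0,0,0,0,0,0,159],[0,0,0,0,0,0,159]]
  ]
}}

```text
t: 40.6
ee_pos: [626.3, 7.7, 78.0]
orientation: [-0.0, 0.684, 0.729, -0.0]
ft_force: [-0.9, 0.1, -0.7]
width: 0.375
```

>>> {"method": "servo_tool", "body": {
  "steps": [
    [[0,0,0,0,0,0,190],[0,0,0,0,0,0,215],[0,0,0,0,0,0,255],[0,0,0,0,0,0,255],[0,0,0,0,0,0,255]]
  ]
}}

```text
t: 41.1
ee_pos: [626.4, 7.7, 78.3]
orientation: [0.0, 0.684, 0.729, 0.0]
ft_force: [-1.1, 0.3, 2.9]
width: 0.193
```

```bash
python3 - <<'E'
from h import *
s=env.read_state();print(infx(s['ee_pos']),s['ft_force'],s['width'])
E
```

```text
[ 25.  -70.1  78.3] [-1.14812762  0.29227514  2.92429673] 0.1933596569661656
```

>>> {"method": "servo_tool", "body": {
  "steps": [
    [[0,0,-0.5,0,0,0,255],[0,0,-1.5,0,0,0,255],[0,0,-3,0,0,0,255],[0,0,-4,0,0,0,255],[0,0,-3,0,0,0,255]]
  ],
  "grip_force": 60
}}

```text
t: 41.6
ee_pos: [626.6, 8.3, 201.4]
orientation: [0.0, 0.684, 0.73, 0.001]
ft_force: [1.3, -0.2, -0.3]
width: 0.184
```

```bash
python3 - <<'E'
from h import *
b=shot('wrist','w22.png')
plan(gp(150,212),121,n=10,f=255)
E
```

```text
from [628.5   9.1 206.3] yaw 93.7 dist 374.7 rot 27.3 rows 10 need 8.33 t 41.65 w 0.185
[[[2.8,-2.49,-0.08,0.05,0.01,-2.73,255],[2.92,-2.35,-0.07,0.05,0.01,-2.73,255],[3.03,-2.21,-0.07,0.05,0.01,-2.73,255],[3.13,-2.06,-0.07,0.05,0.01,-2.73,255],[3.22,-1.91,-0.07,0.05,0.01,-2.73,255]]]
[[[3.31,-1.76,-0.06,0.05,0.01,-2.73,255],[3.39,-1.6,-0.06,0.05,0.01,-2.73,255],[3.46,-1.43,-0.06,0.05,0.01,-2.73,255],[3.53,-1.27,-0.06,0.05,0.01,-2.73,255],[3.58,-1.1,-0.06,0.05,0.01,-2.73,255]]]
```

View pics/w22.png

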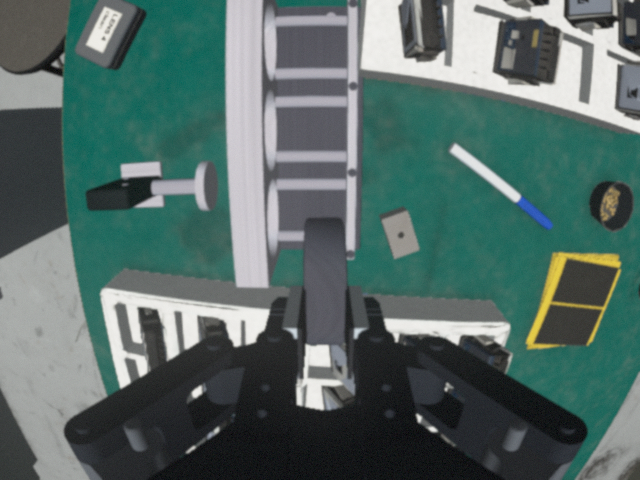

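>>> {"method": "servo_tool", "body": {
  "steps": [
    [[2.8,-2.49,-0.07,0,0,-2.73,255],[2.92,-2.35,-0.07,0,0,-2.73,255],[3.03,-2.21,-0.07,0,0,-2.73,255],[3.13,-2.06,-0.07,0,0,-2.73,255],[3.22,-1.91,-0.07,0,0,-2.73,255]]
  ]
}}

```text
t: 42.15
ee_pos: [492.1, 140.6, 202.5]
orientation: [0.0, 0.592, 0.806, 0.0]
ft_force: [-0.2, 1.1, -0.5]
width: 0.188
```

>>> {"method": "servo_tool", "body": {
  "steps": [
    [[3.31,-1.76,-0.06,0,0,-2.73,255],[3.39,-1.6,-0.06,0,0,-2.73,255],[3.46,-1.43,-0.06,0,0,-2.73,255],[3.53,-1.27,-0.06,0,0,-2.73,255],[3.58,-1.1,-0.06,0,0,-2.73,255]]
  ]
}}

```text
t: 42.65
ee_pos: [358.9, 272.4, 205.5]
orientation: [0.001, 0.492, 0.871, 0.0]
ft_force: [0.5, 0.8, -0.4]
width: 0.183
```

>>> {"method": "servo_tool", "body": {
  "steps": [
    [[0,0,0,0,0,0,255],[0,0,0,0,0,0,255],[0,0,0,0,0,0,255],[0,0,0,0,0,0,255],[0,0,0,0,0,0,255]]
  ]
}}

```text
t: 43.15
ee_pos: [360.7, 270.7, 204.5]
orientation: [-0.0, 0.494, 0.87, -0.0]
ft_force: [-0.3, -0.3, -1.1]
width: 0.188
```

```bash
python3 - <<'E'
from h import *
print(ingp(env.read_state()['ee_pos']))
plan(gp(150,121.5,-1.5),121,n=5,f=255)
E
```

```text
[152.3   1.  204.5]
from [360.7 270.7 204.5] yaw 120.9 dist 83.1 rot 0.1 rows 5 need 1.85 t 43.15 w 0.188
[[[0.05,0.05,1.66,0.0,0.0,-0.03,255],[0.05,0.05,1.66,0.0,0.0,-0.03,255],[0.05,0.05,1.66,0.0,0.0,-0.03,255],[0.05,0.05,1.66,0.0,0.0,-0.03,255],[0.05,0.05,1.66,0.0,0.0,-0.03,255]]]
```

>>> {"method": "servo_tool", "body": {
  "steps": [
    [[0.05,0.05,1.66,0,0,0,255],[0.05,0.05,1.66,0,0,0,255],[0.05,0.05,1.66,0,0,0,255],[0.05,0.05,1.66,0,0,0,255],[0.05,0.05,1.66,0,0,0,255]]
  ]
}}

```text
t: 43.65
ee_pos: [361.4, 274.4, 120.8]
orientation: [-0.0, 0.493, 0.87, -0.0]
ft_force: [0.4, 0.8, -0.9]
width: 0.19
```

>>> {"method": "servo_tool", "body": {
  "steps": [
    [[0,0,0,0,0,0,255],[0,0,0,0,0,0,255],[0,0,0,0,0,0,255],[0,0,0,0,0,0,255],[0,0,0,0,0,0,255]]
  ]
}}

```text
t: 44.15
ee_pos: [361.2, 274.9, 122.1]
orientation: [0.0, 0.493, 0.87, 0.0]
ft_force: [-0.4, 0.7, -1.5]
width: 0.191
```

```bash
python3 - <<'E'
from h import *
b=shot('wrist','w23.png');s=b['state'];print(ingp(s['ee_pos']))
def wb(px,z):
    o,d=wray(b,px);return o+d*(z-o[2])/d[2]
for X in [gp(100,91),gp(66,93),gp(40,93)]: print(wproj(b,X).round(1))
for q in [(436,278),(453,275),(500,273),(540,274)]: print(q,ingp(wb(q,91)))
E
```

```text
[149.6  -2.4 122.1]
[425.7 286.4]
[488.8 285.8]
[530.7 283.6]
(436, 278) [95.1 -4.4 91. ]
(453, 275) [86.2 -5.8 91. ]
(500, 273) [59.6 -6.1 91. ]
(540, 274) [33.6 -4.5 91. ]
```

View pics/w23.png

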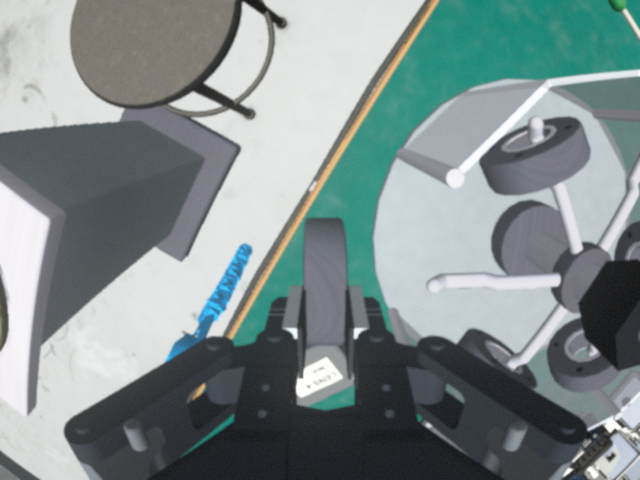

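>>> {"method": "servo_tool", "body": {
  "steps": [
    [[-0.15,0.5,0,0,0,0,255],[0,1.0,0,0,0,0,255],[0,1.0,0,0,0,0,255],[0,1.0,0,0,0,0,255],[0,0.5,0,0,0,0,255]]
  ]
}}

```text
t: 44.7
ee_pos: [397.2, 295.0, 121.5]
orientation: [-0.0, 0.493, 0.87, 0.0]
ft_force: [-0.1, -0.0, -0.5]
width: 0.186
```

```bash
python3 - <<'E'
from h import *
b=shot('wrist','w24.png');s=b['state'];print(ingp(s['ee_pos']),s['ft_force'],s['width'])
a=shot('side','s24.png');cv2.imwrite('pics/s24z.png',cv2.resize(a['pixels'][180:280,160:320],(800,500),interpolation=3))
E
```

```text
[108.5  -1.1 121.5] [-0.07652407 -0.02108119 -0.47274364] 0.18587372141272474
```

View pics/s24z.png

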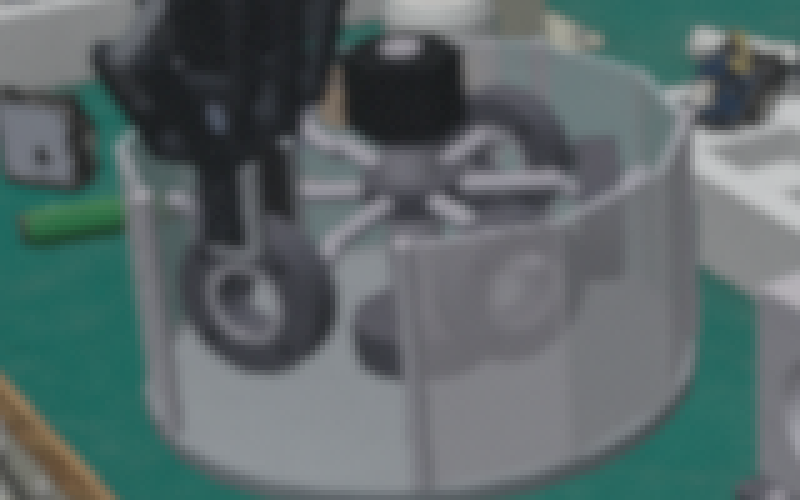

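View pics/w24.png

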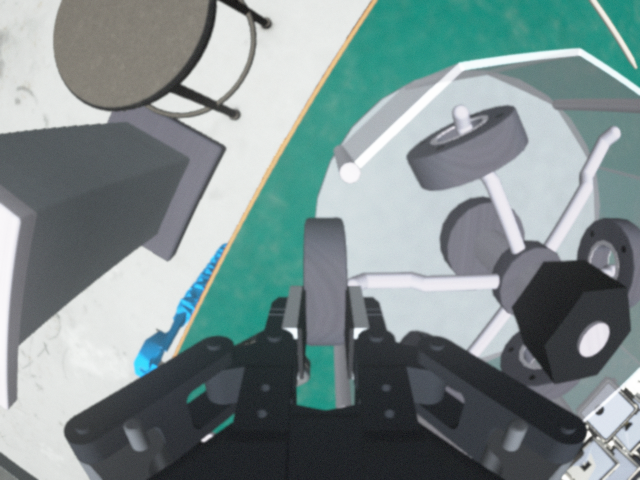

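>>> {"method": "servo_tool", "body": {
  "steps": [
    [[0,0.5,0,0,0,0,255],[0,0.7,0,0,0,0,255],[0,0.7,0,0,0,0,255],[0,0.7,0,0,0,0,255],[0,0.45,0,0,0,0,255]]
  ]
}}

```text
t: 45.3
ee_pos: [422.9, 310.2, 121.6]
orientation: [-0.0, 0.493, 0.87, 0.0]
ft_force: [-0.7, -0.4, -0.7]
width: 0.185
```

>>> {"method": "servo_tool", "body": {
  "steps": [
    [[0,0,0.2,0,0,0,255],[0,0,0.3,0,0,0,255],[0,0,0.3,0,0,0,255],[0,0,0.2,0,0,0,255],[0,0,0,0,0,0,255]]
  ]
}}

```text
t: 45.8
ee_pos: [421.9, 309.5, 111.3]
orientation: [-0.0, 0.493, 0.87, -0.0]
ft_force: [0.5, 0.5, -0.9]
width: 0.185
```

```bash
python3 - <<'E'
from h import *
b=shot('wrist','w25.png');s=b['state'];print(ingp(s['ee_pos']),s['ft_force'],s['torque'],s['width'])
a=shot('side','s25.png');cv2.imwrite('pics/s25z.png',cv2.resize(a['pixels'][180:280,160:320],(800,500),interpolation=3))
E
```

```text
[ 79.8  -0.8 111.3] [ 0.5216673  0.5478837 -0.9134335] [ 0.00563613  0.03500566 -0.02034376] 0.18524252751432735
```

View pics/s25z.png

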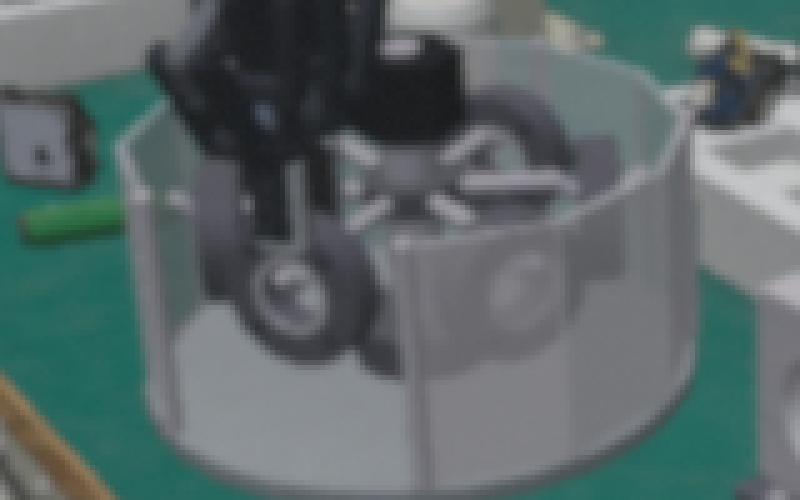

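View pics/w25.png

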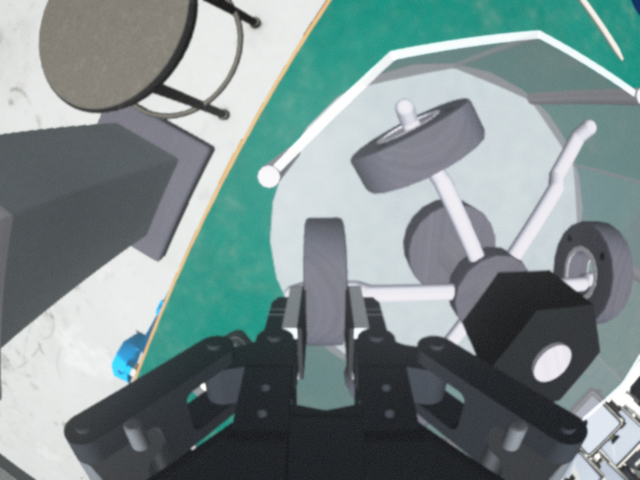

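Threaded on the hook; now lower to seat.

>>> {"method": "servo_tool", "body": {
  "steps": [
    [[0,0.12,0.1,0,0,0,255],[0,0,0.1,0,0,0,255],[0,0,0.1,0,0,0,255],[0,0,0,0,0,0,255],[0,0,0,0,0,0,255]]
  ]
}}

```text
t: 46.4
ee_pos: [423.1, 310.4, 108.6]
orientation: [-0.0, 0.493, 0.87, -0.0]
ft_force: [-0.3, -1.1, -1.3]
width: 0.188
```

>>> {"method": "servo_tool", "body": {
  "steps": [
    [[0,0,0.06,0,0,0,255],[0,0,0,0,0,0,255],[0,0,0,0,0,0,255],[0,0,0,0,0,0,255],[0,0,0,0,0,0,255]]
  ]
}}

```text
t: 46.9
ee_pos: [423.2, 310.4, 108.0]
orientation: [-0.0, 0.493, 0.87, 0.0]
ft_force: [-0.0, -0.1, -0.7]
width: 0.19
```

```bash
python3 - <<'E'
from h import *
s=env.read_state();print(ingp(s['ee_pos']),s['ft_force'],s['torque'],s['width'])
E
```

```text
[ 78.2  -1.  108. ] [-0.04965321 -0.07821947 -0.70890984] [ 0.02733694  0.0004768  -0.01473405] 0.1897474280307608
```

>>> {"method": "servo_tool", "body": {
  "steps": [
    [[0,0,0.07,0,0,0,255],[0,0,0.03,0,0,0,255],[0,0,0,0,0,0,255],[0,0,0,0,0,0,255],[0,0,0,0,0,0,255]]
  ]
}}

```text
t: 47.4
ee_pos: [423.3, 310.7, 107.3]
orientation: [0.0, 0.493, 0.87, 0.0]
ft_force: [-0.1, 0.0, 5.5]
width: 0.189
```

>>> {"method": "servo_tool", "body": {
  "steps": [
    [[0,0,0,0,0,0,190],[0,0,0,0,0,0,175],[0,0,0,0,0,0,160],[0,0,0,0,0,0,155],[0,0,0,0,0,0,155]]
  ]
}}

```text
t: 47.9
ee_pos: [423.1, 310.3, 106.9]
orientation: [-0.0, 0.493, 0.87, -0.0]
ft_force: [0.2, -0.4, 0.1]
width: 0.393
```

>>> {"method": "servo_tool", "body": {
  "steps": [
    [[0,0,-0.4,0,0,0,155],[0,0,-1,0,0,0,155],[0,0,-2,0,0,0,155],[0,0,-3,0,0,0,155],[0,0,-4,0,0,0,155]]
  ]
}}

```text
t: 48.4
ee_pos: [422.5, 309.9, 211.8]
orientation: [-0.001, 0.492, 0.87, -0.001]
ft_force: [0.8, 0.6, 0.5]
width: 0.39
```

>>> {"method": "servo_tool", "body": {
  "steps": [
    [[0,-3,-3,0,0,0,155],[0,-4,-3,0,0,0,155],[0,-4,-2,0,0,0,155],[0,-3,0,0,0,0,155],[0,0,0,0,0,0,155]]
  ]
}}

```text
t: 48.9
ee_pos: [300.2, 237.0, 291.7]
orientation: [0.002, 0.492, 0.87, -0.001]
ft_force: [0.2, 0.3, 0.2]
width: 0.395
```

```bash
python3 - <<'E'
from h import *
s=env.read_state();print(s['t'],s['ee_pos'],s['ft_force'])
a=shot('side','s26.png');cv2.imwrite('pics/s26z.png',cv2.resize(a['pixels'][180:380,140:460],(800,500),interpolation=3))
b=shot('top','t26.png');cv2.imwrite('pics/t26z.png',cv2.resize(b['pixels'][180:330,170:460],(800,414),interpolation=3))
w=shot('wrist','w26.png')
for n in ['ejector_handle','case','block']:
  print(n,env.search_frame(b,n)[:1],env.search_frame(a,n)[:1])
E
```

```text
48.9 [300.20328532 237.0184232  291.72548497] [0.22114651 0.25210588 0.17234669]
ejector_handle [{'location': [393.9, 299.5], 'score': 0.56}] [{'location': [297.1, 322.5], 'score': 0.87}]
case [{'location': [329.5, 301.2], 'score': 0.8}] [{'location': [254.1, 299.3], 'score': 0.63}]
block [{'location': [417.4, 173.4], 'score': 0.53}] [{'location': [437.4, 293.7], 'score': 0.52}]
```

View pics/s26z.png

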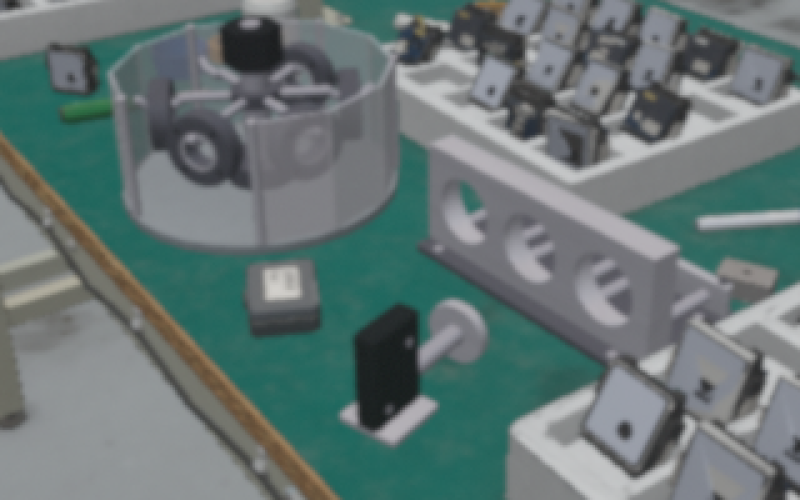

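View pics/t26z.png

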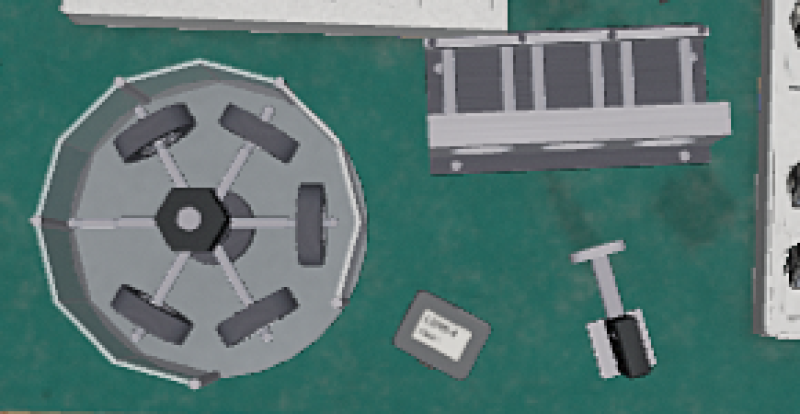

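View pics/w26.png

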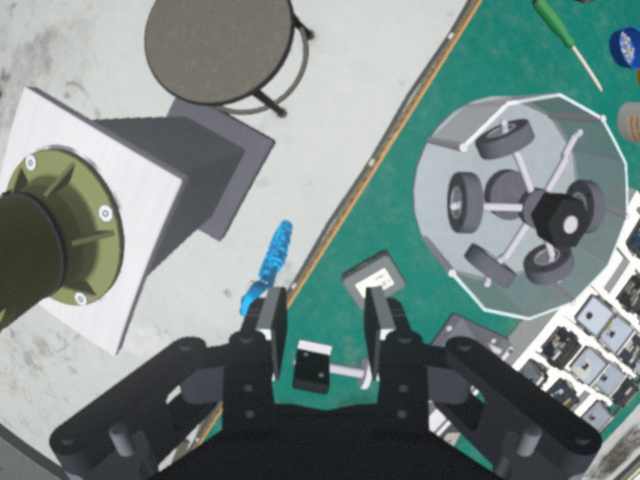

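```bash
python3 - <<'E'
from h import *
a=cv2.imread('pics/top0.png')[280:325,305:360];b=cv2.imread('pics/t26.png')[280:325,305:360]
print('case diff',cv2.absdiff(a,b).mean(),cv2.phaseCorrelate(np.float32(cv2.cvtColor(a,6)),np.float32(cv2.cvtColor(b,6))))
# radius of hung rings at z~91
t=lambda x,y:(170+x/2.7586,180+y/2.76)
for q in [(258,317),(152,314),(155,132),(259,133),(312,224)]: 
  w=bp('top',t(*q),95)[:2]-CC;print(np.hypot(*w).round(1),np.degrees(np.arctan2(w[1],w[0])).round(1))
s=env.read_state();print(s['t'],s['joint_vel'].round(3))
env.close_job()
E
```

```text
case diff 2.125252525252525 ((0.012724911198272792, 0.5502894527770366), 0.9847620473084626)
82.9 -148.1
77.5 154.2
72.9 29.5
76.0 -32.4
81.4 -91.4
49.35 [ 0.003 -0.004 -0.001  0.005  0.    -0.    -0.001]
the job is handed in; nothing more can be done
```

The job is handed in at about 49 s. Both rings that were in the fixture (left and right bores; the middle one was empty) now hang on empty hooks of the carousel.

**What I did**
- **Ejector:** I gripped it by its handle, pushed both rings out from the near side onto their rails, and set it back on its foot on the mat.
- **Turret:** I turned it by the knob twice, about 68° and then 60°, to bring an empty hook to the gap each time.
- **Hanging:** Each ring was threaded over the hook tip and lowered until about 5 N of contact, with its centre near 75 mm up. I then released it.

**What the last checks showed**
- **Rings:** The pictures show five hooks with one ring each (three from the start, two new) and all three bores empty. Read roughly from the top picture, the ring radii were 73–83 mm against the nominal 78 mm. The second new ring read 82.9 mm, just outside the 75–81 mm its dip allows. I put this down to parallax, because it was released at 78 mm on the arm's reading, but I did not measure it a second way.
- **Ejector:** It stands level on its foot, but it is turned from where I laid it, so it was probably knocked later. I left it as it was.
- **Lens case:** It shifted about 0.5 pixel (roughly 1 mm) between the first and last top pictures. I take this as image noise, because nothing came near it.
- **Setting block:** It was detected at the same place.

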